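# Hold a snap ring spread at a shaft groove with snap-ring pliers

### The job

Take the snap-ring pliers out of their stand by the handles, put their closed tips down into the gap of the snap ring on the rack, squeeze to spread the ring and lift it off on the tips. Pass the spread ring over the grooved shaft end, without forcing it, and bring it level with the groove. Finish holding it there for inspection: pliers still squeezed, ring wide open, flat and centred round the groove with no part touching the shaft; never touch the ring with the fingers, and leave the things round about alone.

Things in the scene. Friction and masses are not known exactly. Their poses are not given: they have to be found in the camera images.
- pliers_stand: Fixed upright aluminium pocket, 31 x 36 mm outside, top at z 81 mm, on a dark foot 80 x 70 x 8 mm; its 21 x 26 mm hole (26 along its y) holds the pliers tips down, the pivot disc resting in the mouth: lift the pliers straight up at least 75 mm. Origin: underside centre, z up.
- pliers: Loose snap-ring pliers, 0.15 kg, 150 mm tall, steel with two short black handles, upright in the stand, handles up. Origin: centre of the pivot disc (34 mm diameter, 19 mm thick along x), 92 mm above the worktop in the stand. z points up the tool; the levers lie side by side along y and are alike (half turn about z changes nothing).
- grip_mid (a point): Point between the two handle barrels (black, 16 mm diameter, 24 mm long along x), 51 mm above the pivot at rest. Grip the barrels here from above, closing along pliers y: their outsides are 66 mm apart at rest and 34 mm fully squeezed. Squeezed to about 60 mm they are held securely and the tips are still close together.
- lever_left (a joint): Angle (rad) of the lever with its tip on pliers +y: 0 at rest (tips together), 0.30 at its hard stop (fully squeezed). Squeezing the handles spreads the tips; both levers are geared to move alike. A spring presses the handles apart with 6 N at rest, 8 N fully squeezed, about 17 N with the ring spread: squeeze with 30 to 60 N.
- tip_left (a point): Middle of the blade at the tip on pliers +y: 2.3 mm from the mid plane and 72 mm below the pivot at rest, 23.5 and 68 mm fully squeezed. Blade 10 mm along x, 5 along y, 8 high, between a collar above and a foot below (12 to 14 mm along x, reaching 4 mm out along y): the ring's ear sits in this notch. The foot ends 7 mm below this point.
- tip_right (a point): The same point of the other lever, on pliers -y.
- ring_rack: Fixed rack: black plastic block 48 x 66 mm, top at z 38 mm, with a low centring boss (26 mm diameter, 5 mm high), on a dark foot 110 x 80 x 8 mm which reaches 53 mm to -x of the origin. Origin: underside, below the boss; the block's front is 10 mm to -x of it, so the ring's ears overhang free space.
- snap_ring: Loose steel snap ring, 28 g, lying flat on the rack round the boss: flat C, 4 mm thick, bar 6 mm wide, inside diameter 48 mm when spread, two ears pointing to its -x with the gap between them. Origin: the point at the back (+x) about which its two arms open, at the underside; z up.
- ring_center (a point): Centre of the spread ring at mid thickness, 27 mm to ring -x of its origin.
- ring_arm_left (a joint): Opening angle (rad) of the ring's arm on ring +y: 0 relaxed (then too narrow for the shaft), about 0.22 with the pliers fully squeezed: then round, with 4 mm to spare round the shaft. Geared to the other arm. Springy: 3 N at each ear to begin, 8 N fully spread.
- ring_arm_right (a joint): Opening angle (rad) of the ring's arm on ring -y; the same as the other.
- seat_left (a point): Middle of the blade seat on the inside of the ear on ring +y, mid thickness (z 40 mm on the rack): relaxed 14.5 mm from the ring's mid plane and 54 mm to -x of its origin, spread 26 and 50 mm. Seat 17 mm long between two lips 2 mm high; a blade pushes it outwards. The closed tips go midway between the two seats, blade middles at this height.
- seat_right (a point): The same point of the ear on ring -y.
- shaft_end: Fixed upright steel shaft end, 40 mm diameter, top at z 80 mm with a 2 mm chamfer, on a grey bolted flange 90 mm in diameter (12 mm high, hub 60 mm in diameter up to 26 mm). Groove 34 mm in diameter from z 54.5 to 65.5 mm. Origin: underside centre on the shaft axis, z up.
- groove (a point): On the shaft axis at the middle of the groove, z 60 mm.
- moisture_tin: Bystander: round aluminium tin, 57 mm diameter, 31 mm high, loose, between the task's things.
- closed_tin: Bystander: round closed tin, 72 mm diameter, 37 mm high, loose, farther back.
- timer: Bystander: stopwatch 71 x 60 x 18 mm, loose.
- steel_tweezers: Bystander: tweezers 127 mm long, loose.
Not all that is in view belongs to the job. Of the things like the pliers, leave any that is orange; of the rest the smaller one is meant.

How it is judged:
By the outcome, as a careful person would: the job done as asked, in the order asked, and still so for the second after the job is handed in, while the arm keeps its last pose, push and grip.
It also fails if it takes over 58 s, if anything falls off the work surface, if the arm or the gripper's body presses on something with over 40 N, if the wrist force passes 120 N, or if a joint passes its speed limit or range.

### The arm

A 6-joint arm with a two-finger parallel gripper is mounted at the origin on a cart in front of the work surface, level with it; the furniture and walls round the work are solid. World frame = base frame: x ahead of the robot, y to its left, z up, the work surface at z = 0. Lengths are in m, angles in degrees, forces in N, time in s.
With the tool pointing down it reaches from about 0.35 to 0.875 m from the base axis. Payload 4.2 kg.
Tool frame: the origin (TCP) lies midway between the tips of the shut fingers; the grasp point (between the pads) lies 19 mm behind it (r.pinch_z is the distance from the TCP to the grasp point, in m); z points along the fingers, y is the line along which they close (so a half turn about z gives the same grasp; the last joint's range is limited). The gripper opens to 87 mm and grips with 3 to 60 N. Pads are 19 mm wide; open, the fingers measure 117 mm over their backs; the gripper's body (75 mm by 190 mm) begins 51 mm behind the grasp point.
Start: joints at [-48.552, 22.042, 0.453, 0, -68.411, -14.817], TCP at [0.28, -0.559, 0.223] pointing down, gripper open.
Joint ranges: [-179.83, 179.83], [-69.29, 118.12], [-61.27, 80.66], [-181.25, 117.63], [-171.15, -9.14], [-177.46, 177.46]. Speed limits (degrees/s): [159.86, 159.86, 180, 180, 180, 180].

### API

Orientations are given as a 3x3 rotation matrix whose columns are the frame's x, y, z axes.
In Python, from station import r, imaging, models gives the robot as it stands. The module is installed in compiled form; this text tells all that it offers.
- The arm moves only by the tool apply_moves, never from a script. Its argument "moves" is a list of rows, each a list of 2 entries, a list of its own where there are three numbers: the shift along the tool's x, y, z in m, then the turn about the tool's z in degrees. A call has 1 to 5 rows; each row shifts and turns the commanded pose from where the row before left it, along the tool's axes as they then stand; what a row does not reach is not made up. A row lasts 1/12 s, in which the tool goes at most 41.7 mm and 7.16 degrees, less where a joint would pass 70% of its speed; a pose out of reach is approached as far as the arm can. A call is refused whole if a number of a shift passes 0.0417 or a number of a turn 7.16, either way. A call with a gripper value outside its range is refused whole. "hand" is the finger opening in m, from 0 to 0.087, set as the call begins (left out, the last holds). The fingers move at their own pace and stop on an object; the grip force is fixed at half the most. Time passes only in rows, so rows that do not move let the fingers close. It gives the time, the measured TCP pose, the force, the opening and the grip force at its end, in the units of the state.
- r.sense(): the state, without advancing time (a new reading comes with each control period).
- imaging.capture(name): name is "side" or "top" or "wrist"; returns a dict with "frame" (384x512x3 uint8, blue, green, red), "intrinsics" (3x3 intrinsics, pixels), "dist" ([k1, k2, p1, p2, k3] as OpenCV has them; the pictures are not rectified), "eye" and "orientation" of the camera in the world. Camera axes: x right, y down, z forward; pixel columns grow to the right and rows downward; lengths in m; the calibration is good to about 2 mm. A picture is of the moment at which its call begins. There is no depth.
- r.finish_job(): hands the job in; it is judged then, once.
Trained networks look in a picture, given as the dict that the camera call returned (one of the last four; its "shot" number tells which), for a name from the list of things; names that differ only in an ending like _2 or _b are one class to them, and where a whole thing is asked for, a point or a joint stands for the part that bears it (a point fixed in the world has none). Each returns a list of dicts, best first, with "confidence" (0 to 1); they miss things now and then, are a little off and sometimes report something else, mostly with a low value. They report only what shows in the picture. A call takes as long as a camera call. They do not tell look-alikes from the thing itself.
- models.cut_out(picture, target): "region" (384x512 bool, what is visible of it) and "extent" ([left, top, width, height] as shares, 0 to 1, of the picture: columns of its width, rows of its height, round what is visible of it).
- models.place_of(picture, target): "at" ([column, row] as shares, 0 to 1, of the picture: columns of its width, rows of its height: a listed point, or the origin of a listed thing).
The state is a dict: "time_s": time; "joints": joint angles; "joint_velocities": joint speeds; "effort": joint torques, N m; "tcp_pos": TCP position; "ee_rot": TCP orientation; "wrist_force": force on the tool from outside, world axes, zero at the start; "moment": the same for the moment, N m; "gripper_width": opening from 0.0 (shut) to 1.0 (fully open); "gripper_force": force on a finger pad.
Only numpy, scipy, OpenCV 4.12 (cv2) and the standard library are available. Lean on these libraries where they do the work, as an engineer would, in place of code of your own. Each camera call takes 0.05 s, during which the arm holds its last target. There are 200 camera calls.

## Working session

There is one attempt and no reset: what is moved stays moved. The work goes in short steps, Python scripts to look and compute and a tool call to move; the robot and the scene stay as the last step left them, time stands still between calls to the robot, and variables do not carry over. Pictures are saved under pics/ and viewed, at most 10 in all, crops included, and the job is handed in when it is done.

Besides the shell and the picture viewer there is one more tool, called after ">>>" as name([rows], argument=value, ...), one row to a line, values as JSON. apply_moves: Moves the arm, as the interface text tells. Its arguments: {"type":"object","properties":{"moves":{"type":"array"},"hand":{"type":"number"}},"required":["moves"]}

```bash
mkdir -p pics; python3 - <<'E'
from station import r, imaging, models
import cv2, numpy as np
s=r.sense(); print({k:np.round(v,3).tolist() for k,v in s.items()}, r.pinch_z)
ims=[]
for n in ("side","top","wrist"):
    p=imaging.capture(n); cv2.imwrite(f"pics/{n}0.png",p["frame"]); 
    print(n,np.round(p["intrinsics"],1).tolist(),np.round(p["dist"],3).tolist(),np.round(p["eye"],3),np.round(p["orientation"],3).tolist())
    for t in ("pliers","pliers_stand","ring_rack","snap_ring","shaft_end","moisture_tin","closed_tin","timer","steel_tweezers"):
        print(t,[(round(d["confidence"],2),np.round(np.array(d["at"])*[512,384],1).tolist()) for d in models.place_of(p,t)])
    for t in ("grip_mid","tip_left","tip_right","ring_center","seat_left","seat_right","groove"):
        print(t,[(round(d["confidence"],2),np.round(np.array(d["at"])*[512,384],1).tolist()) for d in models.place_of(p,t)])
    ims.append(p["frame"])
cv2.imwrite("pics/all0.png",np.vstack([cv2.resize(ims[0],(800,600))[0:0],cv2.resize(np.hstack(ims[:2]),(800,300)),cv2.resize(np.hstack([ims[2],0*ims[2]]),(800,300))]))
E
```

```text
{'time_s': 0.0, 'joints': [-48.553, 22.089, 0.38, -0.029, -68.411, -14.816], 'joint_velocities': [0.019, 0.039, -0.005, 0.043, -0.02, -0.073], 'effort': [0.0, -39.067, 18.741, 4.22, 0.011, -0.0], 'tcp_pos': [0.28, -0.558, 0.221], 'ee_rot': [[-0.894, -0.448, -0.001], [-0.448, 0.894, 0.002], [0.0, 0.002, -1.0]], 'wrist_force': [0.371, -1.095, -0.721], 'moment': [0.043, 0.022, 0.016], 'gripper_force': 0.0, 'gripper_width': 0.999} 0.0187
side [[368.9, 0.0, 253.2], [0.0, 368.9, 195.0], [0.0, 0.0, 1.0]] [0.041, 0.0, 0.0, 0.0, 0.0] [0.488 1.379 0.763] [[-0.997, -0.035, 0.064], [-0.073, 0.47, -0.88], [0.001, -0.882, -0.471]]
pliers [(0.68, [261.5, 301.2]), (0.58, [282.2, 255.9]), (0.46, [269.3, 237.0])]
pliers_stand [(0.94, [269.1, 258.4])]
ring_rack [(0.55, [276.9, 188.0])]
snap_ring [(0.5, [270.1, 179.0])]
shaft_end [(0.68, [268.4, 170.2]), (0.24, [276.4, 185.3])]
moisture_tin [(0.62, [275.5, 178.6]), (0.22, [266.4, 236.0])]
closed_tin [(0.84, [219.4, 229.9])]
timer [(0.72, [216.1, 242.7])]
steel_tweezers [(0.39, [244.2, 194.6])]
grip_mid [(0.84, [284.7, 234.0]), (0.63, [261.5, 283.4]), (0
[... 927 characters left out ...]
left [(0.67, [148.7, 249.7]), (0.17, [338.1, 211.2])]
tip_right [(0.66, [147.3, 250.0]), (0.62, [110.6, 238.8]), (0.36, [334.6, 220.1])]
ring_center [(0.41, [336.6, 221.0])]
seat_left [(0.44, [335.1, 222.2])]
seat_right [(0.42, [343.5, 226.2])]
groove [(0.7, [198.6, 187.8]), (0.64, [303.8, 186.2])]
wrist [[275.2, 0.0, 258.6], [0.0, 275.2, 193.8], [0.0, 0.0, 1.0]] [-0.016, 0.0, 0.0, 0.0, 0.0] [ 0.209 -0.594  0.384] [[-0.449, 0.856, 0.257], [0.894, 0.43, 0.128], [-0.001, 0.287, -0.958]]
pliers []
pliers_stand []
ring_rack []
snap_ring []
shaft_end []
moisture_tin []
closed_tin []
timer []
steel_tweezers []
grip_mid []
tip_left []
tip_right []
ring_center []
seat_left []
seat_right []
groove []
```

```bash
python3 - <<'E'
import cv2,numpy as np
a=cv2.imread("pics/side0.png");b=cv2.imread("pics/top0.png")
A=cv2.resize(a[130:350,150:350],None,fx=2,fy=2,interpolation=cv2.INTER_CUBIC);B=cv2.resize(b[150:290,70:450][:, :],None,fx=2,fy=2,interpolation=cv2.INTER_CUBIC)
cv2.imwrite("pics/sc.png",cv2.resize(a[130:340,140:340],(570,598)))
cv2.imwrite("pics/tc.png",cv2.resize(b[140:290,80:390],(800,387)))
E
```

```text
(no output)
```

View pics/sc.png

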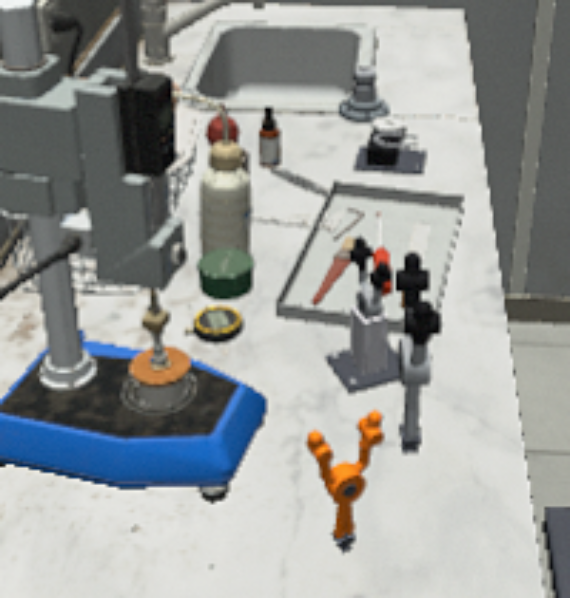

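View pics/tc.png

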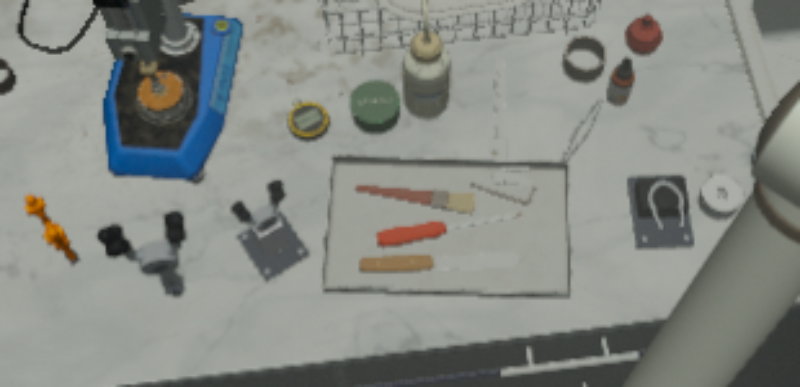

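The side view shows the orange pliers (sc 345,480), the large loose pliers (415,330), and the stand with the smaller pliers (370,300). The top view shows the stand at full-frame (180,225) and the rack with its ring at (336,220). The shaft is hidden behind the arm.

```bash
cat > h.py <<'E'
import cv2,numpy as np
from station import r, imaging, models
def ray(p,uv):
    d=cv2.undistortPoints(np.array([[uv]],float),p["intrinsics"],np.array(p["dist"],float))[0,0]
    return np.array(p["eye"]), np.array(p["orientation"])@np.array([d[0],d[1],1.])
def at_z(p,uv,z):
    e,d=ray(p,uv); return e+d*(z-e[2])/d[2]
def px(p,X):
    R=np.array(p["orientation"]); c=R.T@(np.asarray(X,float)-p["eye"])
    return cv2.projectPoints(c.reshape(1,3),np.zeros(3),np.zeros(3),np.array(p["intrinsics"]),np.array(p["dist"],float))[0][0,0]
def tri(obs):
    A=0;b=0
    for p,uv in obs:
        e,d=ray(p,uv); d=d/np.linalg.norm(d); M=np.eye(3)-np.outer(d,d); A=A+M; b=b+M@e
    return np.linalg.solve(A,b)
def find(p,t):
    return [(round(d["confidence"],2),np.array(d["at"])*[512,384]) for d in models.place_of(p,t)]
Z=dict(pliers=.092,grip_mid=.143,pliers_stand=0,ring_rack=0,snap_ring=.038,ring_center=.04,seat_left=.04,seat_right=.04,shaft_end=0,groove=.06,moisture_tin=0)
def report(n,names=Z):
    p=imaging.capture(n)
    for t in names:
        for c,uv in find(p,t): print(n,t,c,uv.round(1),at_z(p,uv,Z[t])[:2].round(4))
    return p
E
python3 - <<'E'
from h import *
for n in("side","top"):report(n)
E
```

```text
side pliers 0.89 [280.9 256.4] [0.4703 0.5026]
side pliers 0.6 [270.1 235.5] [0.5055 0.3969]
side pliers 0.57 [259.9 300.7] [0.5217 0.6862]
side grip_mid 0.77 [260.1 286.7] [0.5213 0.6921]
side grip_mid 0.69 [271.5 221.3] [0.5023 0.3926]
side grip_mid 0.57 [285.  233.7] [0.4603 0.4588]
side pliers_stand 0.9 [267.3 258.8] [0.5126 0.3987]
side pliers_stand 0.32 [220.6 229.5] [0.6932 0.2365]
side ring_rack 0.82 [278.2 187.5] [ 0.4834 -0.126 ]
side snap_ring 0.4 [267.2 256.6] [0.5121 0.4363]
side snap_ring 0.39 [270.2 176.8] [ 0.5219 -0.157 ]
side ring_center 0.51 [279.  178.5] [ 0.4814 -0.1378]
side seat_right 0.38 [221.7 230.8] [0.6775 0.3041]
side shaft_end 0.59 [268.  168.7] [ 0.5379 -0.3327]
side groove 0.67 [268.  156.3] [ 0.5398 -0.3507]
side moisture_tin 0.58 [216.4 244.9] [0.6932 0.334 ]
side moisture_tin 0.52 [277.  179.2] [ 0.4904 -0.213 ]
top pliers 0.72 [102.3 232.6] [0.5112 0.662 ]
top pliers 0.59 [143.  240.5] [0.4661 0.5284]
top pliers 0.53 [181.4 220.3] [0.5232 0.4   ]
top pliers 0.18 [305.5 186.1] [ 0.6005 -0.0375]
top grip_mid 0.72 [177.7 215.6] [0.5165 0.4051]
top grip_mid 0.6 [136.6 230.6] [0.4801 0.5373]
top grip_mid 0.57 [ 96.9 223.4] [0.5213 0.6641]
top pliers_stand 0.9 [186.1 236.7] [0.5023 0.3974]
top ring_rack 0.67 [332.8 221.9] [ 0.4926 -0.1279]
top snap_ring 0.65 [339.  209.2] [ 0.522  -0.1502]
top ring_center 0.47 [337.8 217.6] [ 0.4893 -0.138 ]
top seat_left 0.53 [334.4 223.4] [ 0.4689 -0.121 ]
top seat_right 0.49 [342.3 221.9] [ 0.471  -0.1499]
top moisture_tin 0.79 [355.  217.5] [ 0.4995 -0.212 ]
```

>>> apply_moves([
  [[0,0,0],6.65],
  [[0,0,0],6.65],
  [[0,0,0],6.65],
  [[0,0,0],6.65],
  [[-0.022,0.033,-0.004],0],
])

```text
time_s: 4.17
tcp_pos: [0.2997, -0.5284, 0.225]
ee_rot: [[-1.0, 0.01, -0.002], [0.01, 1.0, 0.0], [0.002, 0.0, -1.0]]
wrist_force: [2.1, -0.4, 0.3]
gripper_width: 1.003
gripper_force: 0.0
```

>>> apply_moves([
  [[-0.022,0.033,-0.004],0],
  [[-0.022,0.033,-0.004],0],
  [[-0.022,0.033,-0.004],0],
  [[-0.022,0.033,-0.004],0],
  [[-0.022,0.033,-0.004],0],
])

```text
time_s: 4.58
tcp_pos: [0.4128, -0.359, 0.247]
ee_rot: [[-1.0, -0.0, 0.001], [-0.0, 1.0, -0.0], [-0.001, -0.0, -1.0]]
wrist_force: [-0.3, -0.2, -0.1]
gripper_width: 1.003
gripper_force: 0.0
```

>>> apply_moves([
  [[-0.022,0.033,-0.004],0],
  [[-0.022,0.033,-0.004],0],
  [[-0.022,0.033,-0.004],0],
  [[0,0,0],0],
  [[0,0,0],0],
])

```text
time_s: 5.0
tcp_pos: [0.4792, -0.2598, 0.2589]
ee_rot: [[-1.0, -0.005, 0.001], [-0.005, 1.0, -0.0], [-0.001, -0.0, -1.0]]
wrist_force: [0.1, -0.7, -0.4]
gripper_width: 1.0
gripper_force: 0.0
```

```bash
python3 - <<'E'
from h import *
s=r.sense();print(s["time_s"],s["tcp_pos"],np.round(s["ee_rot"],3).tolist(),np.round(s["joints"],1))
p=report("wrist");cv2.imwrite("pics/w1.png",p["frame"])
cv2.imwrite("pics/w1b.png",cv2.resize(p["frame"],(800,600)))
p=report("side",["shaft_end","groove"]);p=report("top",["shaft_end","groove"])
E
```

```text
5.0 [ 0.47918258 -0.25984675  0.25889095] [[-1.0, -0.005, 0.001], [-0.005, 1.0, -0.0], [-0.001, -0.0, -1.0]] [-11.4  12.8  -7.5   0.  -69.7 -78.3]
wrist grip_mid 0.21 [218.4 202.4] [ 0.4931 -0.3022]
wrist ring_rack 0.9 [341.5 172.2] [ 0.4904 -0.1305]
wrist ring_rack 0.44 [214.3 215.3] [ 0.5634 -0.3317]
wrist snap_ring 0.93 [342.1 196.5] [ 0.5182 -0.138 ]
wrist ring_center 0.91 [343.5 181.2] [ 0.4948 -0.1387]
wrist seat_left 0.66 [357.1 165.2] [ 0.4716 -0.1218]
wrist seat_left 0.57 [282.2 180.4] [ 0.4942 -0.2261]
wrist seat_right 0.61 [338.7 159.2] [ 0.4634 -0.1484]
wrist seat_right 0.28 [344.2 201.2] [ 0.5248 -0.1349]
wrist shaft_end 0.65 [217.5 199. ] [ 0.5354 -0.3254]
wrist groove 0.83 [213.2 214.5] [ 0.5388 -0.3229]
wrist moisture_tin 0.97 [282.3 178.1] [ 0.5004 -0.2225]
wrist moisture_tin 0.66 [344.8 196.6] [ 0.5302 -0.1216]
side shaft_end 0.54 [265.5 168. ] [ 0.5507 -0.3404]
side groove 0.53 [266.1 158.3] [ 0.5482 -0.3239]
```

View pics/w1b.png

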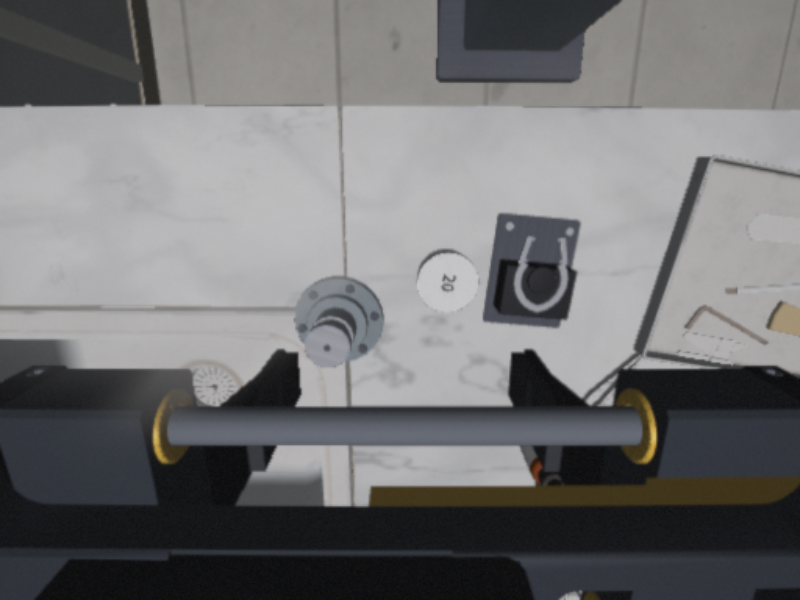

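The wrist view shows the shaft top at about full-frame (210,219), the tin at (286,180) and the ring on the rack at (346,175) with its ears towards the robot (-x) and slightly askew. I'll fit the shapes more exactly.

```bash
python3 - <<'E'
from h import *
p=imaging.capture("wrist");f=p["frame"]
# rectify the plane z=.038 around ring and z=.08 around shaft: 0.25 mm/px
def ortho(z,c,h,name,s=.0003):
    n=int(2*h/s); m=np.zeros((n,n,2),np.float32)
    for i in range(n):
        for j in range(0,n):
            m[i,j]=px(p,[c[0]+h-i*s if 0 else c[0]-h+i*s,c[1]-h+j*s,z])
    o=cv2.remap(f,m[...,0],m[...,1],cv2.INTER_CUBIC); return o
a=ortho(.042,(.50,-.136),.06,"r");b=ortho(.08,(.54,-.325),.06,"s")
cv2.imwrite("pics/o1.png",np.hstack([a,b]))
for t in("snap_ring","ring_rack","shaft_end"):
    d=models.cut_out(p,t)
    if d:
        m=d[0]["region"];ys,xs=np.nonzero(m)
        z={"snap_ring":.042,"ring_rack":.038,"shaft_end":.08}[t]
        P=np.array([at_z(p,(x,y),z)[:2] for x,y in zip(xs,ys)])
        w,v=np.linalg.eigh(np.cov(P.T)); print(t,d[0]["confidence"],P.min(0),P.max(0),P.mean(0),v.tolist())
E
```

```text
snap_ring 0.7 [ 0.45211488 -0.16080759] [ 0.51833319 -0.11226412] [ 0.48734459 -0.13672556] [[0.19502494749189633, -0.9807982819396571], [-0.9807982819396571, -0.19502494749189633]]
ring_rack 0.77 [ 0.43225325 -0.18635261] [ 0.53659382 -0.10258616] [ 0.48269489 -0.14573613] [[-0.03322577359908496, -0.9994478715614648], [-0.9994478715614648, 0.03322577359908496]]
shaft_end 0.9 [ 0.47999433 -0.35142698] [ 0.56054795 -0.27638962] [ 0.51775217 -0.31476532] [[-0.4685431172222439, -0.8834406303219603], [-0.8834406303219603, 0.4685431172222439]]
```

View pics/o1.png

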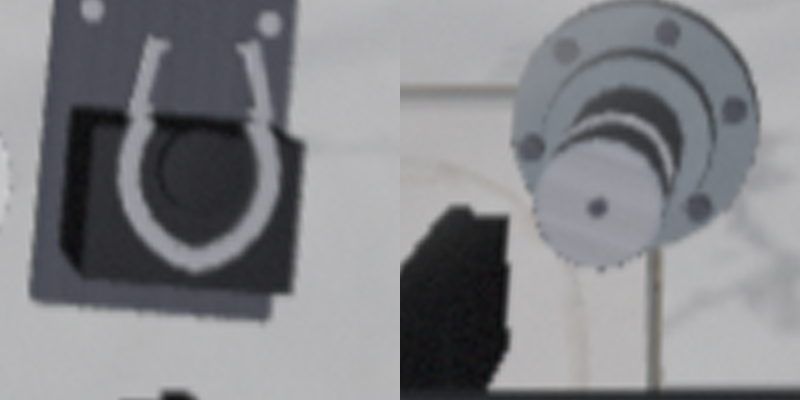

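Shaft top dot at ortho (598,207) gives an axis of about (0.542,-0.3255). The ring's back apex is at (195,270) and its ear lips at (170,42) and (238,47), so its yaw is about -2.5°. I'll take a closer look on the way.

>>> apply_moves([
  [[-0.005,0.031,0.025],0],
  [[-0.005,0.031,0.025],0],
  [[-0.005,0.031,0.025],0],
  [[-0.005,0.031,0.025],0],
  [[0,0,0],0],
])

```text
time_s: 6.52
tcp_pos: [0.4953, -0.1336, 0.1538]
ee_rot: [[-1.0, -0.004, -0.009], [-0.004, 1.0, 0.002], [0.009, 0.002, -1.0]]
wrist_force: [-1.5, 0.0, -0.7]
gripper_width: 0.998
gripper_force: 0.0
```

```bash
cat >> h.py <<'E'
def ortho(p,z,c,h,s):
    n=int(2*h/s); i,j=np.mgrid[0:n,0:n]
    X=np.stack([c[0]-h+i*s,c[1]-h+j*s,np.full(i.shape,z)],-1).reshape(-1,3)-p["eye"]
    c2=X@np.array(p["orientation"])
    m=cv2.projectPoints(c2,np.zeros(3),np.zeros(3),np.array(p["intrinsics"]),np.array(p["dist"],float))[0].reshape(n,n,2).astype(np.float32)
    return cv2.remap(p["frame"],m[...,0],m[...,1],cv2.INTER_CUBIC)
E
python3 - <<'E'
from h import *
print(r.sense()["tcp_pos"])
p=report("wrist",["snap_ring","ring_center","seat_left","seat_right","ring_rack","shaft_end","groove"])
a=ortho(p,.042,(.485,-.136),.04,.0002);b=ortho(p,.08,(.54,-.325),.04,.0002)
cv2.imwrite("pics/o2.png",np.hstack([a,b]))
E
```

```text
[ 0.4952805  -0.13356422  0.15384748]
wrist snap_ring 0.81 [253.9 212.3] [ 0.5189 -0.138 ]
wrist ring_center 0.77 [254.3 189. ] [ 0.4925 -0.1376]
wrist ring_center 0.74 [243.6 156.9] [ 0.4591 -0.1483]
wrist seat_left 0.71 [268.  165.8] [ 0.4681 -0.1237]
wrist seat_right 0.95 [245.4 159.3] [ 0.4615 -0.1466]
wrist ring_rack 0.61 [260.7 178.5] [ 0.4905 -0.1306]
wrist shaft_end 0.7 [103.4 217.6] [ 0.5407 -0.324 ]
wrist groove 0.7 [ 73.5 238.2] [ 0.54   -0.3223]
```

View pics/o2.png

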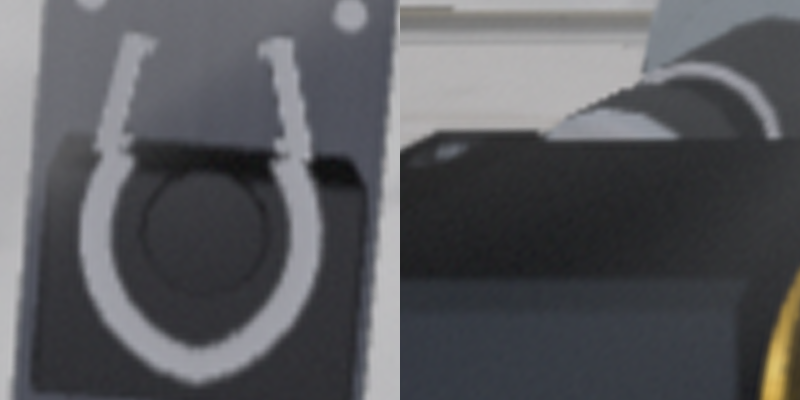

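Ring close-up: seats are midway at ortho (206,97) and the apex is at (197,384). That gives a tip target of (0.4645,-0.1348,0.040) and ring yaw -1.8°. Next, the pliers.

>>> apply_moves([
  [[0,0,-0.035],0],
  [[0,0.02,-0.035],0],
  [[0,0.04,-0.035],0],
  [[0,0.04,0],0],
  [[0,0.04,0],0],
])

```text
time_s: 7.33
tcp_pos: [0.4988, -0.0057, 0.259]
ee_rot: [[-1.0, 0.003, 0.006], [0.003, 1.0, 0.002], [-0.006, 0.002, -1.0]]
wrist_force: [-0.5, -0.0, -0.5]
gripper_width: 0.999
gripper_force: 0.0
```

>>> apply_moves([
  [[0,0.04,0],0],
  [[0,0.04,0],0],
  [[0,0.04,0],0],
  [[0,0.04,0],0],
  [[0,0.04,0],0],
])

```text
time_s: 7.75
tcp_pos: [0.4977, 0.1952, 0.2569]
ee_rot: [[-1.0, 0.0, 0.001], [0.0, 1.0, 0.001], [-0.001, 0.001, -1.0]]
wrist_force: [1.2, 0.2, 0.3]
gripper_width: 1.001
gripper_force: 0.0
```

>>> apply_moves([
  [[0,0.04,0],0],
  [[0,0.04,0],0],
  [[0,0.04,0],0],
  [[0,0,0],0],
  [[0,0,0],0],
])

```text
time_s: 8.17
tcp_pos: [0.4977, 0.3153, 0.2556]
ee_rot: [[-1.0, -0.002, -0.0], [-0.002, 1.0, -0.0], [0.0, -0.0, -1.0]]
wrist_force: [0.5, 0.1, -0.6]
gripper_width: 0.997
gripper_force: 0.0
```

```bash
python3 - <<'E'
from h import *
s=r.sense();print(s["tcp_pos"],s["ee_rot"].round(3).tolist() if hasattr(s["ee_rot"],"round") else s["ee_rot"],s["joints"])
p=report("wrist",["pliers","grip_mid","pliers_stand"])
a=ortho(p,.143,(.51,.40),.08,.0004);b=ortho(p,.081,(.51,.398),.04,.0002)
cv2.imwrite("pics/o3.png",np.hstack([a,b]))
E
```

```text
[0.49774301 0.31525054 0.25560491] [[-1.0, -0.002, -0.0], [-0.002, 1.0, -0.0], [0.0, -0.0, -1.0]] [ 4.80828092e+01  1.73578300e+01 -1.69504258e+00 -5.70480234e-03
 -7.09690841e+01 -1.37946482e+02]
wrist pliers 0.92 [452.9 150.1] [0.4611 0.5456]
wrist pliers 0.68 [327.2 188.4] [0.5088 0.3996]
wrist grip_mid 0.91 [339.4 199.4] [0.5066 0.4   ]
wrist grip_mid 0.86 [510.  163.1] [0.4672 0.5713]
wrist pliers_stand 0.89 [315.3 174.5] [0.512  0.4032]
```

View pics/o3.png

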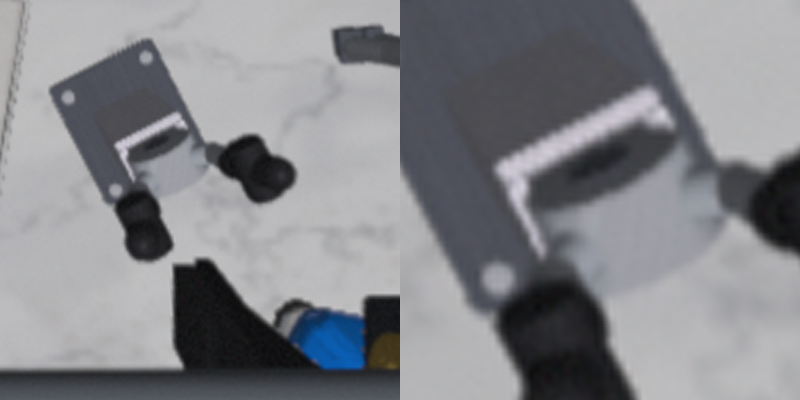

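The pliers stand with yaw about 26.5°; barrels at ortho (143,225) and (258,168), mouth edge midpoint at (576,128). Centre is (0.509,0.400). I'll check the clearance to the big pliers' handles.

```bash
python3 - <<'E'
from h import *
S=imaging.capture("side");T=imaging.capture("top")
for a,b in(((284.6,224.7),(148,227)),((288.4,242.3),(124,232))): print(tri([(S,a),(T,b)]).round(3))
for p in(S,T):
  for d in models.cut_out(p,"pliers"): print(d["confidence"],np.round(np.array(d["extent"])*[512,384,512,384],1))
E
```

```text
[0.463 0.491 0.195]
[0.456 0.565 0.189]
0.82 [276.4 215.8  14.7  72. ]
0.79 [260.6 212.4  16.   30.9]
0.72 [337.8 212.3   8.4   4.6]
0.68 [121.  222.9  31.3  31.1]
0.66 [ 91.4 217.8  20.2  25.4]
```

>>> apply_moves([
  [[0,0,0],-6.625],
  [[0,0,0],-6.625],
  [[0,0,0],-6.625],
  [[0,0,0],-6.625],
  [[0,0,0],0],
])

```text
time_s: 8.98
tcp_pos: [0.4978, 0.3133, 0.2562]
ee_rot: [[-0.894, -0.448, 0.0], [-0.448, 0.894, 0.0], [-0.0, 0.0, -1.0]]
wrist_force: [0.4, -0.2, -0.2]
gripper_width: 0.998
gripper_force: 0.0
```

>>> apply_moves([
  [[-0.016,0.0236,0],0],
  [[-0.016,0.0236,0],0],
  [[-0.016,0.0236,0],0],
  [[0,0,0],0],
  [[0,0,0],0],
])

```text
time_s: 9.4
tcp_pos: [0.5089, 0.3993, 0.2551]
ee_rot: [[-0.895, -0.445, -0.001], [-0.445, 0.895, -0.001], [0.001, -0.0, -1.0]]
wrist_force: [-0.0, -0.8, -0.5]
gripper_width: 1.003
gripper_force: 0.0
```

```bash
python3 - <<'E'
from h import *
s=r.sense();print(s["tcp_pos"],s["ee_rot"].round(3).tolist(),s["joints"].round(1))
p=imaging.capture("wrist")
for n in("pliers","grip_mid","pliers_stand"):
  for c,uv in find(p,n): print(n,c,uv.round(1),at_z(p,uv,Z[n])[:2].round(4),at_z(p,uv,.185)[:2].round(4))
S=imaging.capture("side");T=imaging.capture("top")
f=lambda q,x0,y0,w,h,k:cv2.resize(q["frame"][y0:y0+h,x0:x0+w],None,fx=k,fy=k,interpolation=cv2.INTER_CUBIC)
a=cv2.resize(p["frame"],(533,400));b=f(S,240,200,66,100,4);
can=np.zeros((600,800,3),np.uint8);can[:400,:533]=a;can[:400,536:800]=b
c=f(T,110,190,100,50,4);can[400:600,:400]=c
cv2.imwrite("pics/c4.png",can)
E
```

```text
[0.50885698 0.39929059 0.25507433] [[-0.895, -0.445, -0.001], [-0.445, 0.895, -0.001], [0.001, -0.0, -1.0]] [  52.4   23.2    6.9   -0.   -73.8 -116. ]
pliers 0.79 [377.5 196.3] [0.4621 0.5405] [0.4553 0.4901]
pliers 0.62 [257.6 177.2] [0.5067 0.3971] [0.4871 0.3878]
grip_mid 0.8 [410.1 219.3] [0.4643 0.5587] [0.4603 0.5289]
grip_mid 0.56 [256.5 188.6] [0.5072 0.3963] [0.4966 0.3915]
pliers_stand 0.87 [261. 165.] [0.5066 0.4024] [0.4762 0.3856]
```

View pics/c4.png

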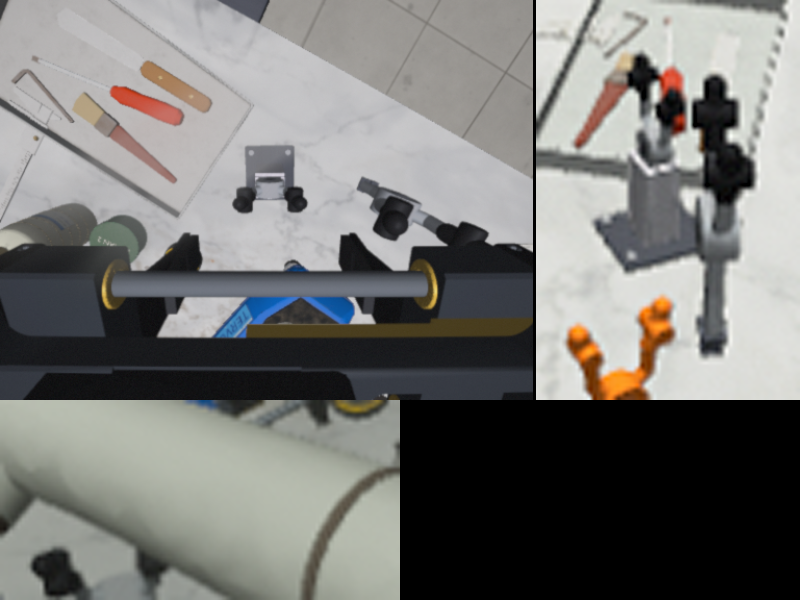

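```bash
python3 - <<'E'
from h import *
p=imaging.capture("wrist");S=imaging.capture("side");T=imaging.capture("top")
w=(379.4,206.5);s=(284.5,225.);t=(148,227)
R=r.sense()["ee_rot"];c=r.sense()["tcp_pos"]
for o in([(p,w),(S,s)],[(p,w),(T,t)],[(p,w),(S,s),(T,t)]):
    X=tri(o);print(X.round(4),(R.T@(X-c)).round(4),[ (px(q,X)-u).round(1).tolist() for q,u in o])
# stand pliers barrels
for u in((233.5,192),(285.3,192)):
    X=tri([(p,u)]+[]) if 0 else at_z(p,u,.143); print(X.round(4),(R.T@(X-c)).round(4))
E
```

```text
[0.4629 0.491  0.1941] [-1.000e-04  1.038e-01  6.230e-02] [[-0.6, 0.9], [0.3, 0.0]]
[0.462  0.49   0.1965] [0.0011 0.1033 0.0599] [[0.2, 0.5], [0.1, 0.1]]
[0.4631 0.4909 0.1943] [-0.0002  0.1036  0.0622] [[-0.7, 1.0], [0.3, -0.0], [-0.0, 0.1]]
[0.5219 0.3752 0.143 ] [-0.0012 -0.0262  0.1134]
[0.4979 0.4235 0.143 ] [-0.0012  0.0277  0.1134]
```

>>> apply_moves([
  [[-0.001,0.0006,0.03],0],
  [[0,0,0.03],0],
  [[0,0,0.025],0],
  [[0,0,0.02],0],
  [[0,0,0],0],
])

```text
time_s: 10.27
tcp_pos: [0.5074, 0.3973, 0.1459]
ee_rot: [[-0.895, -0.446, -0.007], [-0.446, 0.895, -0.007], [0.009, -0.003, -1.0]]
wrist_force: [0.4, 0.2, -0.7]
gripper_width: 0.996
gripper_force: 0.0
```

>>> apply_moves([
  [[0,0,0.01],0],
  [[0,0,0.006],0],
  [[0,0,0],0],
  [[0,0,0],0],
  [[0,0,0],0],
])

```text
time_s: 10.68
tcp_pos: [0.5102, 0.4001, 0.1362]
ee_rot: [[-0.895, -0.447, 0.002], [-0.447, 0.895, 0.002], [-0.002, 0.001, -1.0]]
wrist_force: [-0.2, -0.3, -0.2]
gripper_width: 1.0
gripper_force: 0.0
```

```bash
python3 - <<'E'
from h import *
s=r.sense();print(s["tcp_pos"],s["wrist_force"].round(1))
p=imaging.capture("wrist");S=imaging.capture("side")
can=np.zeros((600,800,3),np.uint8);can[:400,:533]=cv2.resize(p["frame"],(533,400))
can[:400,536:800]=cv2.resize(S["frame"][200:300,240:306],None,fx=4,fy=4,interpolation=cv2.INTER_CUBIC)
cv2.imwrite("pics/c5.png",can)
E
```

```text
[0.51015571 0.40006189 0.13624113] [-0.2 -0.3 -0.2]
```

View pics/c5.png

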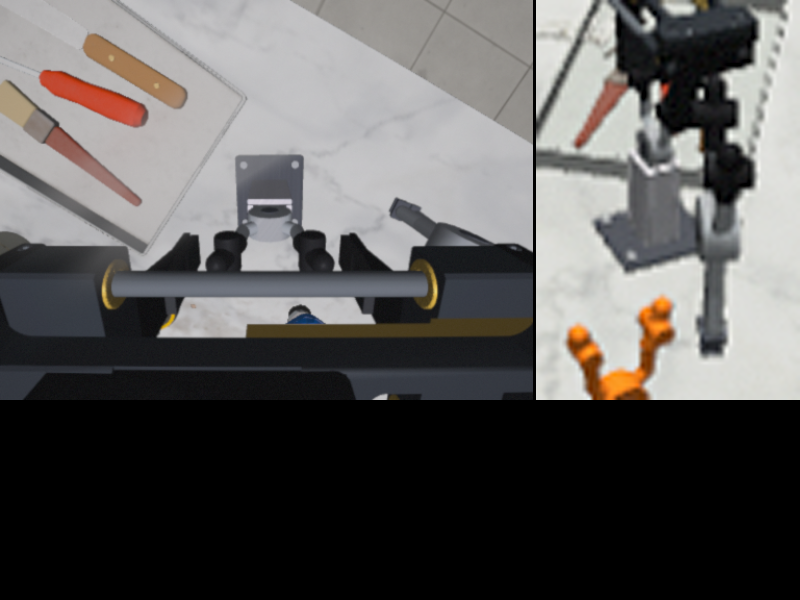

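The barrels (225 and 313) sit centred between the fingers, clear of the big pliers. I'll drop 3 mm and close to 60 mm.

>>> apply_moves([
  [[0,0,0.003],0],
  [[0,0,0],0],
  [[0,0,0],0],
])

```text
time_s: 11.03
tcp_pos: [0.5095, 0.3995, 0.1319]
ee_rot: [[-0.895, -0.447, -0.0], [-0.447, 0.895, -0.0], [0.0, -0.0, -1.0]]
wrist_force: [1.0, -0.3, 1.0]
gripper_width: 0.999
gripper_force: 0.0
```

>>> apply_moves([
  [[0,0,0],0],
  [[0,0,0],0],
  [[0,0,0],0],
  [[0,0,0],0],
  [[0,0,0],0],
], hand=0.059)

```text
time_s: 11.45
tcp_pos: [0.51, 0.3999, 0.1326]
ee_rot: [[-0.895, -0.447, 0.001], [-0.447, 0.895, 0.001], [-0.001, 0.0, -1.0]]
wrist_force: [-1.6, 0.8, 4.5]
gripper_width: 0.727
gripper_force: 7.6
```

>>> apply_moves([
  [[0,0,0],0],
  [[0,0,0],0],
  [[0,0,0],0],
  [[0,0,0],0],
  [[0,0,0],0],
])

```text
time_s: 11.87
tcp_pos: [0.5102, 0.3999, 0.1334]
ee_rot: [[-0.894, -0.447, 0.002], [-0.447, 0.894, 0.001], [-0.002, 0.0, -1.0]]
wrist_force: [-1.5, -0.3, 5.3]
gripper_width: 0.682
gripper_force: 17.6
```

>>> apply_moves([
  [[0,0,-0.01],0],
  [[0,0,-0.015],0],
  [[0,0,-0.02],0],
  [[0,0,-0.02],0],
  [[0,0,-0.02],0],
])

```text
time_s: 12.28
tcp_pos: [0.5085, 0.3987, 0.2152]
ee_rot: [[-0.895, -0.446, -0.004], [-0.446, 0.895, -0.004], [0.006, -0.002, -1.0]]
wrist_force: [0.4, 0.5, -0.6]
gripper_width: 0.682
gripper_force: 6.1
```

>>> apply_moves([
  [[0,0,-0.025],0],
  [[0,0,-0.025],0],
  [[0,0,-0.015],0],
  [[0,0,0],0],
  [[0,0,0],0],
])

```text
time_s: 12.7
tcp_pos: [0.5093, 0.3996, 0.2821]
ee_rot: [[-0.895, -0.446, -0.0], [-0.446, 0.895, 0.001], [-0.0, 0.001, -1.0]]
wrist_force: [-0.3, 0.1, -1.9]
gripper_width: 0.679
gripper_force: 6.1
```

```bash
python3 - <<'E'
from h import *
s=r.sense();c,R=s["tcp_pos"],s["ee_rot"];print(s["time_s"],c,s["wrist_force"].round(1),s["gripper_width"]*87,s["gripper_force"])
p=imaging.capture("wrist");S=imaging.capture("side");T=imaging.capture("top")
for n in("pliers","grip_mid","tip_left","tip_right"):
  for k,q in(("w",p),("S",S),("T",T)): print(n,k,[(c0,u.round(1).tolist()) for c0,u in find(q,n)],end=" ")
  print()
# expected pivot/tips for pliers centred: grip at barrel z
for nm,d in(("pivot",.0415),("tip",.1135)): 
    X=c+np.array([0,0,-d]);print(nm,X.round(4),*[px(q,X).round(1) for q in(p,S,T)])
can=np.zeros((600,800,3),np.uint8);can[:400,:533]=cv2.resize(p["frame"],(533,400))
can[:400,536:800]=cv2.resize(S["frame"][170:270,235:301],None,fx=4,fy=4,interpolation=cv2.INTER_CUBIC)
cv2.imwrite("pics/c6.png",can)
E
```

```text
12.7 [0.50933252 0.39961754 0.28207508] [-0.3  0.1 -1.9] 59.07070186579437 6.051137521862984
pliers w [(0.59, [371.3, 189.0]), (0.57, [258.1, 215.3]), (0.49, [252.5, 194.4])] pliers S [(0.92, [258.5, 301.2]), (0.7, [274.5, 216.7]), (0.6, [280.9, 255.5]), (0.57, [269.3, 195.6])] pliers T [(0.98, [144.2, 237.2]), (0.72, [103.3, 232.3]), (0.37, [170.4, 201.4])] 
grip_mid w [(0.57, [395.7, 209.2]), (0.55, [255.4, 244.4])] grip_mid S [(0.84, [262.8, 286.1]), (0.76, [286.3, 232.2]), (0.61, [271.0, 176.5])] grip_mid T [(0.73, [96.4, 227.4]), (0.61, [136.7, 230.3]), (0.45, [173.5, 197.6])] 
tip_left w [(0.58, [345.6, 170.9]), (0.57, [265.7, 193.2])] tip_left S [(0.72, [259.1, 317.7]), (0.62, [269.3, 257.7]), (0.47, [274.0, 218.9])] tip_left T [(0.39, [149.3, 250.8]), (0.27, [339.9, 211.6])] 
tip_right w [(0.95, [349.2, 174.3]), (0.86, [248.9, 195.8]), (0.59, [257.5, 243.2]), (0.42, [392.7, 236.4])] tip_right S [(0.75, [286.7, 285.9]), (0.51, [262.8, 314.6]), (0.4, [269.1, 211.5])] tip_right T [(0.65, [110.2, 241.1]), (0.52, [147.1, 249.3]), (0.35, [172.5, 204.0])] 
pivot [0.5093 0.3996 0.2406] [258.1 215.9] [269.9 194.9] [174.9 203.5]
tip [0.5093 0.3996 0.1686] [258.2 190.7] [269.4 215.4] [178.4 213.9]
```

View pics/c6.png

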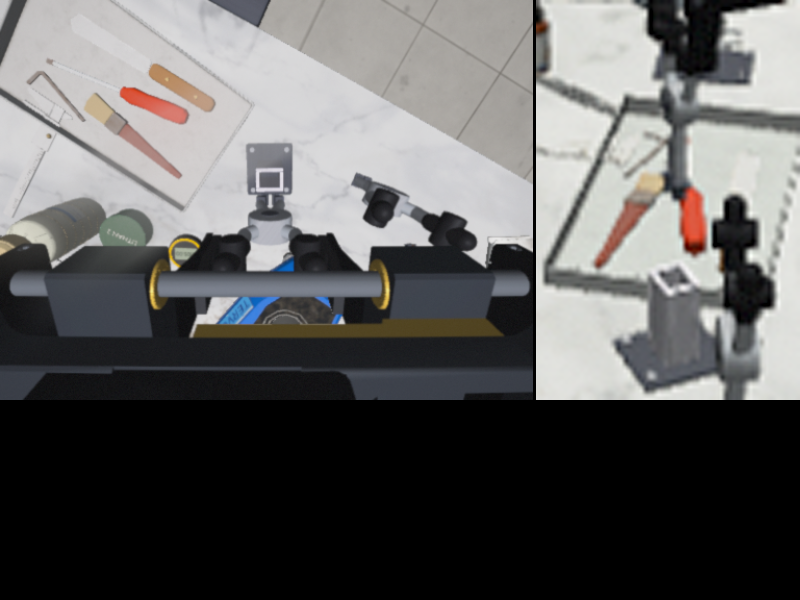

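The pliers are held upright and match the model: the pivot is about 41.5 mm below the TCP, and the predicted and seen pixels agree within 1 px. Carrying them to the rack.

>>> apply_moves([
  [[0,0,0],7.075],
  [[0,0,0],7.075],
  [[0,0,0],7.075],
  [[0,0,0],7.075],
  [[0,0,0],0],
])

```text
time_s: 13.87
tcp_pos: [0.5097, 0.3996, 0.2821]
ee_rot: [[-0.999, 0.033, 0.0], [0.033, 0.999, 0.0], [-0.0, 0.0, -1.0]]
wrist_force: [-1.2, -0.1, -1.2]
gripper_width: 0.678
gripper_force: 6.1
```

>>> apply_moves([
  [[0.002,-0.02,0],0],
  [[0.002,-0.03,0],0],
  [[0.002,-0.038,0],0],
  [[0.002,-0.038,0],0],
  [[0.002,-0.038,0],0],
])

```text
time_s: 14.28
tcp_pos: [0.4941, 0.2345, 0.2821]
ee_rot: [[-1.0, 0.026, 0.0], [0.026, 1.0, 0.0], [-0.0, 0.0, -1.0]]
wrist_force: [0.8, 0.5, -0.3]
gripper_width: 0.683
gripper_force: 6.1
```

>>> apply_moves([
  [[0.002,-0.038,0],0],
  [[0.002,-0.038,0],0],
  [[0.002,-0.038,0],0],
  [[0.002,-0.038,0],0],
  [[0.002,-0.038,0],0],
])

```text
time_s: 14.7
tcp_pos: [0.4781, 0.0446, 0.2825]
ee_rot: [[-1.0, 0.027, 0.001], [0.027, 1.0, 0.0], [-0.001, 0.0, -1.0]]
wrist_force: [1.2, -0.1, -2.1]
gripper_width: 0.678
gripper_force: 6.1
```

>>> apply_moves([
  [[0.002,-0.038,0],0],
  [[0.002,-0.038,0.01],0],
  [[0.002,-0.038,0.01],0],
  [[0.001,-0.03,0.01],0],
  [[0,-0.02,0.005],0],
])

```text
time_s: 15.12
tcp_pos: [0.4653, -0.1198, 0.2462]
ee_rot: [[-1.0, 0.029, -0.001], [0.029, 1.0, 0.0], [0.001, 0.0, -1.0]]
wrist_force: [0.7, 0.5, -1.4]
gripper_width: 0.683
gripper_force: 6.1
```

>>> apply_moves([
  [[0,0,0],0],
  [[0,0,0],0],
  [[0,0,0],0],
])

```text
time_s: 15.37
tcp_pos: [0.4669, -0.1172, 0.2474]
ee_rot: [[-1.0, 0.029, 0.001], [0.029, 1.0, 0.0], [-0.001, 0.0, -1.0]]
wrist_force: [0.7, -0.0, -0.4]
gripper_width: 0.68
gripper_force: 6.1
```

```bash
python3 - <<'E'
from h import *
s=r.sense();c,R=s["tcp_pos"],s["ee_rot"];print(s["time_s"],c,R.round(4).tolist(),s["wrist_force"].round(1),s["gripper_width"]*87,s["joints"].round(1))
t=np.array([.4655,-.1348,c[2]]);print("to go, tool",(R.T@(t-c)).round(4))
E
```

```text
15.3667 [ 0.46694433 -0.11716834  0.24744743] [[-0.9996, 0.0293, 0.001], [0.0293, 0.9996, 0.0001], [-0.001, 0.0001, -1.0]] [ 0.7 -0.  -0.4] 59.15161193012983 [  5.3   6.8 -16.6   0.  -66.5 -97. ]
to go, tool [ 0.0009 -0.0177 -0.    ]
```

>>> apply_moves([
  [[0.001,-0.0177,0.01],0],
  [[0,0,0.025],0],
  [[0,0,0.025],0],
  [[0,0,0],0],
  [[0,0,0],0],
], hand=0.062)

```text
time_s: 15.78
tcp_pos: [0.465, -0.1343, 0.1869]
ee_rot: [[-1.0, 0.028, -0.002], [0.028, 1.0, -0.001], [0.002, -0.001, -1.0]]
wrist_force: [0.2, 0.7, -1.0]
gripper_width: 0.712
gripper_force: 5.8
```

```bash
python3 - <<'E'
from h import *
s=r.sense();c,R=s["tcp_pos"],s["ee_rot"];print(s["time_s"],c,R.round(4).tolist(),s["wrist_force"].round(1),s["gripper_width"]*87)
p=imaging.capture("wrist");S=imaging.capture("side");T=imaging.capture("top")
for k,q in(("w",p),("S",S),("T",T)):
  for n in("pliers","tip_left","tip_right","seat_left","seat_right"): print(k,n,[(c0,u.round(1).tolist()) for c0,u in find(q,n)][:2])
  print([px(q,c-[0,0,d]).round(1).tolist() for d in(.0415,.113,.120)],"seats",px(q,(.4645,-.1348,.04)).round(1))
can=np.zeros((600,800,3),np.uint8)
can[:600,:500]=cv2.resize(p["frame"][120:270,195:320],(500,600),interpolation=cv2.INTER_CUBIC)
can[:300,505:800]=cv2.resize(S["frame"][145:205,250:309],(295,300),interpolation=cv2.INTER_CUBIC)
can[300:,505:800]=cv2.resize(T["frame"][190:250,305:364],(295,300),interpolation=cv2.INTER_CUBIC)
cv2.imwrite("pics/c7.png",can)
E
```

```text
15.7833 [ 0.4650166  -0.13428813  0.18692072] [[-0.9996, 0.0281, -0.0019], [0.0281, 0.9996, -0.0006], [0.0018, -0.0006, -1.0]] [ 0.2  0.7 -1. ] 61.94211093564417
w pliers [(0.9, [257.7, 216.0]), (0.71, [254.6, 242.1])]
w tip_left [(0.89, [262.0, 193.8]), (0.68, [259.6, 204.1])]
w tip_right [(0.78, [255.2, 194.5])]
w seat_left [(0.5, [268.6, 182.9])]
w seat_right [(0.49, [242.8, 180.9])]
[[258.2, 216.1], [258.4, 191.1], [258.4, 189.3]] seats [258.  182.6]
S pliers [(0.97, [262.9, 298.5]), (0.63, [283.8, 143.4])]
S tip_left [(0.56, [259.8, 319.2]), (0.43, [287.6, 174.1])]
S tip_right [(0.86, [285.8, 285.5]), (0.62, [261.9, 316.0])]
S seat_left []
S seat_right [(0.38, [215.3, 244.3])]
[[283.5, 157.3], [282.9, 172.1], [282.8, 173.5]] seats [282.7 178.9]
T pliers [(0.76, [141.2, 240.8]), (0.5, [102.3, 233.0])]
T tip_left [(0.54, [150.0, 251.6])]
T tip_right [(0.51, [147.3, 248.6]), (0.41, [110.7, 240.3])]
T seat_left [(0.54, [186.3, 235.5])]
T seat_right []
[[344.4, 210.5], [340.2, 219.8], [339.8, 220.7]] seats [338.5 224.1]
```

View pics/c7.png

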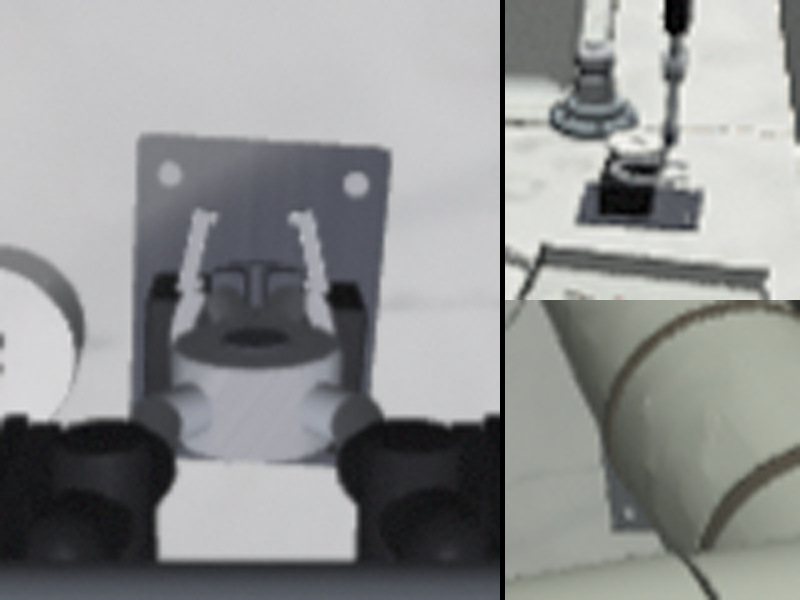

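Tips (crop 255,285) sit midway between the ears (208 to 315), and they agree with the prediction to about 1 px. Descending.

>>> apply_moves([
  [[0,-0.0005,0.008],0],
  [[0,0,0.008],0],
  [[0,0,0.008],0],
  [[0,0,0.006],0],
  [[0,0,0.003],0],
])

```text
time_s: 17.1
tcp_pos: [0.4642, -0.1355, 0.1523]
ee_rot: [[-1.0, 0.031, -0.003], [0.031, 1.0, 0.0], [0.003, 0.0, -1.0]]
wrist_force: [-0.2, 0.2, -2.5]
gripper_width: 0.714
gripper_force: 5.8
```

>>> apply_moves([
  [[0,0,0],0],
  [[0,0,0],0],
  [[0,0,0],0],
])

```text
time_s: 17.35
tcp_pos: [0.4654, -0.1355, 0.1542]
ee_rot: [[-1.0, 0.031, 0.001], [0.031, 1.0, -0.0], [-0.001, -0.0, -1.0]]
wrist_force: [0.4, -0.0, -1.1]
gripper_width: 0.713
gripper_force: 5.8
```

```bash
python3 - <<'E'
from h import *
s=r.sense();c,R=s["tcp_pos"],s["ee_rot"];print(s["time_s"],c,R.round(4).tolist(),s["wrist_force"].round(1),s["moment"].round(2),s["gripper_width"]*87)
p=imaging.capture("wrist");S=imaging.capture("side")
print([px(S,c-[0,0,d]).round(1).tolist() for d in(.0415,.113,.120)],"seats",px(S,(.4645,-.1348,.04)).round(1))
can=np.zeros((600,800,3),np.uint8)
can[:600,:500]=cv2.resize(p["frame"][120:270,195:320],(500,600),interpolation=cv2.INTER_CUBIC)
can[:300,505:800]=cv2.resize(S["frame"][155:197,258:299],(295,300),interpolation=cv2.INTER_CUBIC)
cv2.imwrite("pics/c8.png",can)
E
```

```text
17.35 [ 0.46543298 -0.13553401  0.15424989] [[-0.9995, 0.0307, 0.0007], [0.0307, 0.9995, -0.0002], [-0.0007, -0.0001, -1.0]] [ 0.4 -0.  -1.1] [-0.05  0.   -0.01] 62.053449961893776
[[283.2, 164.0], [282.5, 178.6], [282.5, 180.0]] seats [282.7 178.9]
```

View pics/c8.png

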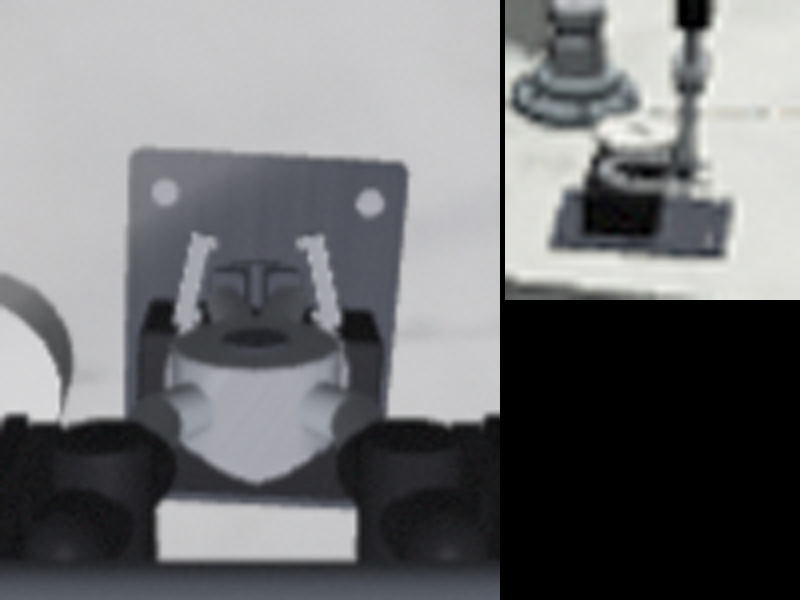

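The closed tips are down between the ears: tip edge at row 262, ear seats over rows 240–320. I've now viewed 11 pictures, one over the limit of 10, so I'll work from numbers only from here. Squeezing.

>>> apply_moves([
  [[0,0,0.001],0],
  [[0,0,0],0],
  [[0,0,0],0],
  [[0,0,0],0],
], hand=0.052)

```text
time_s: 17.78
tcp_pos: [0.4652, -0.1354, 0.1531]
ee_rot: [[-1.0, 0.031, 0.0], [0.031, 1.0, 0.0], [-0.0, 0.0, -1.0]]
wrist_force: [-0.1, 0.4, -0.9]
gripper_width: 0.606
gripper_force: 11.0
```

>>> apply_moves([
  [[0,0,0],0],
  [[0,0,0],0],
  [[0,0,0],0],
  [[0,0,0],0],
], hand=0.043)

```text
time_s: 18.12
tcp_pos: [0.4652, -0.1354, 0.1531]
ee_rot: [[-1.0, 0.031, 0.0], [0.031, 1.0, 0.0], [-0.0, 0.0, -1.0]]
wrist_force: [-0.3, -0.0, -0.5]
gripper_width: 0.502
gripper_force: 14.1
```

>>> apply_moves([
  [[0,0,0],0],
  [[0,0,0],0],
  [[0,0,0],0],
  [[0,0,0],0],
  [[0,0,0],0],
], hand=0.02)

```text
time_s: 18.53
tcp_pos: [0.4652, -0.1355, 0.1531]
ee_rot: [[-1.0, 0.031, 0.0], [0.031, 1.0, -0.0], [-0.0, -0.0, -1.0]]
wrist_force: [-0.6, 1.2, -0.1]
gripper_width: 0.371
gripper_force: 30.0
```

>>> apply_moves([
  [[0,0,0],0],
  [[0,0,0],0],
  [[0,0,0],0],
])

```text
time_s: 18.78
tcp_pos: [0.4652, -0.1355, 0.153]
ee_rot: [[-1.0, 0.031, 0.0], [0.031, 1.0, 0.0], [-0.0, 0.0, -1.0]]
wrist_force: [0.4, 1.9, 0.8]
gripper_width: 0.374
gripper_force: 30.0
```

```bash
cat > look.py <<'E'
from h import *
s=r.sense();c,R=s["tcp_pos"],s["ee_rot"];print(s["time_s"],c.round(4),R.round(4).tolist(),s["wrist_force"].round(1),s["moment"].round(2),(s["gripper_width"]*87).round(2),round(s["gripper_force"],1))
cams={k:imaging.capture(k) for k in("wrist","side","top")}
for n in("snap_ring","ring_center","seat_left","seat_right","tip_left","tip_right","pliers"):
  fs={k:find(q,n) for k,q in cams.items()}
  for k,v in fs.items():
    for c0,u in v[:2]: print(n,k,c0,u.round(1).tolist(),end=" | ")
  print()
for nm,X in(("tip",c-[0,0,.1145]),("ctr",c-[0,0,.1145]+R@[-.0245,0,0]),("ringO",c-[0,0,.1165]+R@[-.0505,0,0])):
  print(nm,X.round(4),{k:px(q,X).round(1).tolist() for k,q in cams.items()})
E
python3 look.py
```

```text
Traceback (most recent call last):
  File "look.py", line 2, in <module>
    s=r.sense();c,R=s["tcp_pos"],s["ee_rot"];print(s["time_s"],c.round(4),R.round(4).tolist(),s["wrist_force"].round(1),s["moment"].round(2),(s["gripper_width"]*87).round(2),round(s["gripper_force"],1))
                                                                                                                                             ^^^^^^^^^^^^^^^^^^^^^^^^^^^^^
AttributeError: 'float' object has no attribute 'round'
```

```bash
sed -i 's/(s\["gripper_width"\]\*87).round(2)/round(s["gripper_width"]*87,2)/' look.py; python3 look.py
```

```text
18.7833 [ 0.4652 -0.1355  0.153 ] [[-0.9995, 0.0309, 0.0002], [0.0309, 0.9995, 0.0], [-0.0002, 0.0, -1.0]] [0.4 1.9 0.8] [ 0.37 -0.06  0.04] 32.57 30.0
snap_ring side 0.6 [274.9, 185.0] | snap_ring side 0.51 [268.4, 177.2] | 
ring_center side 0.61 [279.1, 182.6] | 
seat_left wrist 0.5 [284.6, 191.9] | seat_left side 0.53 [281.4, 181.5] | 
seat_right wrist 0.77 [231.9, 188.8] | 
tip_left wrist 0.92 [284.7, 190.4] | tip_left side 0.45 [257.2, 318.9] | tip_left side 0.38 [284.8, 186.4] | tip_left top 0.65 [148.0, 247.8] | 
tip_right wrist 0.77 [236.1, 193.1] | tip_right side 0.81 [285.6, 285.2] | tip_right side 0.65 [263.3, 316.9] | tip_right top 0.5 [107.1, 239.6] | tip_right top 0.45 [146.5, 248.4] | 
pliers wrist 0.77 [259.6, 213.6] | pliers wrist 0.37 [256.5, 242.1] | pliers side 0.91 [280.0, 255.4] | pliers side 0.85 [258.0, 298.7] | pliers top 0.74 [101.5, 231.7] | pliers top 0.73 [141.6, 240.2] | 
tip [ 0.4652 -0.1355  0.0385] {'wrist': [258.4, 190.5], 'side': [282.6, 179.1], 'top': [338.6, 224.1]}
ctr [ 0.4896 -0.1362  0.0386] {'wrist': [258.4, 212.5], 'side': [277.2, 178.9], 'top': [337.2, 217.8]}
ringO [ 0.5156 -0.137   0.0366] {'wrist': [258.3, 234.0], 'side': [271.4, 179.0], 'top': [335.7, 211.4]}
```

The seats are now about 52 mm apart, so the ring is spread and engaged. Lifting.

>>> apply_moves([
  [[0,0,-0.002],0],
  [[0,0,-0.003],0],
  [[0,0,-0.005],0],
  [[0,0,-0.01],0],
  [[0,0,-0.015],0],
])

```text
time_s: 20.4
tcp_pos: [0.464, -0.1356, 0.1874]
ee_rot: [[-1.0, 0.031, -0.004], [0.031, 1.0, 0.0], [0.004, 0.0, -1.0]]
wrist_force: [0.4, -0.2, -1.3]
gripper_width: 0.374
gripper_force: 30.0
```

>>> apply_moves([
  [[0,0,-0.02],0],
  [[0,0,-0.02],0],
  [[0,0,-0.015],0],
  [[0,0,0],0],
  [[0,0,0],0],
])

```text
time_s: 20.82
tcp_pos: [0.4651, -0.1354, 0.2434]
ee_rot: [[-1.0, 0.031, 0.002], [0.031, 1.0, 0.001], [-0.001, 0.001, -1.0]]
wrist_force: [-0.5, 0.1, -2.2]
gripper_width: 0.371
gripper_force: 30.0
```

```bash
cat >> look.py <<'E'
for k,q in cams.items():
  for d in models.cut_out(q,"snap_ring")[:2]:
    e=np.array(d["extent"])*[512,384,512,384]; print("cut",k,round(d["confidence"],2),e.round(1).tolist(),int(d["region"].sum()))
E
python3 look.py
```

```text
20.8167 [ 0.4651 -0.1354  0.2434] [[-0.9995, 0.0312, 0.0015], [0.0312, 0.9995, 0.0005], [-0.0015, 0.0006, -1.0]] [-0.5  0.1 -2.2] [-0.07  0.09 -0.03] 32.31 30.0
snap_ring side 0.63 [282.4, 134.5] | 
ring_center side 0.51 [279.0, 160.5] | ring_center side 0.37 [266.2, 169.2] | 
seat_left wrist 0.66 [283.1, 194.0] | seat_left side 0.61 [278.9, 189.5] | seat_left side 0.57 [282.2, 165.4] | 
seat_right wrist 0.78 [232.4, 189.4] | 
tip_left wrist 0.56 [282.9, 192.8] | tip_left wrist 0.36 [236.2, 192.9] | tip_left side 0.58 [257.3, 319.8] | tip_left side 0.53 [288.4, 166.8] | tip_left top 0.74 [381.9, 207.1] | tip_left top 0.48 [147.3, 248.0] | 
tip_right wrist 0.58 [236.4, 191.0] | tip_right wrist 0.4 [124.7, 231.7] | tip_right side 0.85 [283.4, 285.4] | tip_right top 0.58 [149.0, 250.7] | tip_right top 0.5 [108.6, 238.2] | 
pliers wrist 0.78 [260.4, 212.7] | pliers wrist 0.46 [283.9, 189.4] | pliers side 0.63 [280.5, 149.3] | pliers side 0.59 [282.7, 256.4] | pliers top 0.6 [143.9, 235.8] | pliers top 0.59 [103.3, 232.9] | 
tip [ 0.4651 -0.1354  0.1289] {'wrist': [258.3, 190.4], 'side': [283.4, 160.7], 'top': [343.7, 212.6]}
ctr [ 0.4896 -0.1362  0.1289] {'wrist': [258.3, 212.4], 'side': [277.8, 160.4], 'top': [342.3, 206.0]}
ringO [ 0.5156 -0.137   0.127 ] {'wrist': [258.3, 233.9], 'side': [271.9, 160.6], 'top': [340.6, 199.5]}
cut wrist 0.81 [228.8, 181.6, 65.5, 56.5] 496
```

The ring came along: the seats sit at the same wrist pixels, and the side view puts the centre where predicted. I'll fit the ring's place in the tool frame from the wrist mask.

```bash
cat > fit.py <<'E'
from h import *
from scipy.optimize import least_squares
s=r.sense();c,R=s["tcp_pos"],s["ee_rot"];p=imaging.capture("wrist");z=c[2]-.113+.002
print(c.round(4))
for nm in ("snap_ring",):
  d=models.cut_out(p,nm)
  for q in d[:1]:
    m=q["region"];rows=np.nonzero(m.any(1))[0];print(rows.min(),rows.max())
    P=[]
    for y in rows:
        xs=np.nonzero(m[y])[0]; a=[(R.T@(at_z(p,(x,y),z)-c))[:2]*1000 for x in(xs.min()-.5,xs.max()+.5)]
        runs=np.split(xs,np.nonzero(np.diff(xs)>1)[0]+1)
        print(y,[(int(t[0]),int(t[-1])) for t in runs],a[0].round(1),a[1].round(1))
        P+= [a[0],a[1]]
    P=np.array(P);Q=P[P[:,0]<-8]
    f=least_squares(lambda v:np.hypot(Q[:,0]-v[0],Q[:,1]-v[1])-v[2],[-24,0,30],loss="soft_l1");print("circle",f.x.round(2),f.cost,len(Q))
    f=least_squares(lambda v:np.hypot(Q[:,0]-v[0],Q[:,1]-v[1])-30,[-24,0],loss="soft_l1");print("circle30",f.x.round(2),f.cost)
E
python3 fit.py
```

```text
[ 0.4651 -0.1355  0.243 ]
177 221
177 [(230, 230)] [ 15.2 -29.3] [ 15.2 -28.3]
178 [(228, 233)] [ 14.2 -31.4] [ 14.2 -25.3]
179 [(227, 233), (285, 288)] [ 13.1 -32.4] [13.2 30.6]
180 [(227, 233), (285, 290)] [ 12.1 -32.5] [12.2 32.7]
181 [(226, 233), (285, 290)] [ 11.  -33.5] [11.1 32.7]
182 [(226, 233), (285, 290)] [ 10.  -33.5] [10.1 32.8]
183 [(227, 233), (285, 290)] [  8.9 -32.6] [ 9.  32.8]
184 [(227, 233), (286, 290)] [  7.9 -32.6] [ 7.9 32.8]
185 [(227, 232), (286, 290)] [  6.8 -32.6] [ 6.9 32.9]
186 [(227, 232), (286, 290)] [  5.8 -32.7] [ 5.8 32.9]
187 [(227, 232), (286, 290)] [  4.7 -32.7] [ 4.8 32.9]
188 [(227, 231), (286, 290)] [  3.6 -32.7] [ 3.7 33. ]
189 [(227, 231), (286, 290)] [  2.6 -32.8] [ 2.6 33. ]
190 [(227, 231), (286, 290)] [  1.5 -32.8] [ 1.6 33. ]
191 [(228, 231), (286, 290)] [  0.4 -31.8] [ 0.5 33.1]
192 [(228, 231), (286, 290)] [ -0.6 -31.8] [-0.6 33.1]
193 [(228, 231), (286, 290)] [ -1.7 -31.9] [-1.6 33.2]
194 [(228, 231), (286, 290)] [ -2.8 -31.9] [-2.7 33.2]
195 [(228, 232), (286, 290)] [ -3.9 -31.9] [-3.8 33.2]
196 [(228, 232), (285, 290)] [ -5. -32.] 
[... 833 characters left out ...]
.5 -31.4] [-21.4  30.7]
212 [(229, 237), (282, 287)] [-22.6 -31.5] [-22.5  30.7]
213 [(230, 237), (282, 287)] [-23.7 -30.5] [-23.7  30.7]
214 [(230, 237), (281, 287)] [-24.9 -30.5] [-24.8  30.8]
215 [(230, 237), (281, 287)] [-26.  -30.5] [-25.9  30.8]
216 [(230, 237), (281, 286)] [-27.1 -30.6] [-27.   29.8]
217 [(231, 237), (281, 286)] [-28.3 -29.5] [-28.2  29.8]
218 [(231, 237), (281, 286)] [-29.4 -29.6] [-29.3  29.9]
219 [(231, 236), (282, 285)] [-30.5 -29.6] [-30.5  28.8]
220 [(232, 235), (282, 285)] [-31.7 -28.6] [-31.6  28.9]
221 [(233, 235), (283, 284)] [-32.8 -27.5] [-32.7  27.8]
circle [-1.711e+01  2.000e-02  3.167e+01] 12.857205376188828 46
circle30 [-19.79  -0.05] 42.76426532357973
```

```bash
cat > edge.py <<'E'
from h import *
s=r.sense();c,R=s["tcp_pos"],s["ee_rot"]
ps=[imaging.capture("wrist") for _ in range(3)];p=ps[-1]
g=np.mean([cv2.cvtColor(q["frame"],cv2.COLOR_BGR2GRAY).astype(float) for q in ps],0)
print(c.round(4))
print("cols 250..266 mean, rows 222..248",g[222:249,252:265].mean(1).round(0).astype(int).tolist())
for y in range(176,242,3): print(y,"L",g[y,220:242].round(0).astype(int).tolist(),"R",g[y,276:298].round(0).astype(int).tolist())
for x in(-53,-50,-47,-30,-21,0,8.5,14.5):
    print(x,[px(p,c+R@[x/1000,l/1000,.111]).round(1).tolist() for l in(0,-30,30)])
E
python3 edge.py
```

```text
[ 0.4651 -0.1355  0.243 ]
cols 250..266 mean, rows 222..248 [167, 167, 152, 125, 101, 88, 76, 65, 63, 64, 64, 65, 67, 69, 72, 75, 76, 76, 76, 76, 76, 74, 72, 71, 70, 68, 67]
176 L [200, 199, 199, 198, 198, 198, 197, 198, 197, 197, 197, 197, 192, 138, 111, 107, 106, 105, 103, 101, 100, 97] R [90, 91, 92, 91, 91, 93, 92, 91, 92, 90, 110, 196, 209, 210, 210, 210, 209, 210, 210, 210, 210, 210]
179 L [197, 197, 198, 198, 198, 197, 196, 179, 175, 173, 173, 176, 173, 163, 113, 101, 99, 78, 59, 52, 50, 48] R [64, 63, 64, 70, 70, 80, 89, 89, 82, 94, 106, 141, 148, 148, 161, 202, 211, 210, 211, 211, 210, 210]
182 L [157, 191, 197, 200, 199, 200, 198, 187, 177, 176, 177, 174, 148, 126, 99, 95, 73, 56, 51, 49, 48, 46] R [21, 18, 17, 22, 20, 20, 52, 88, 107, 139, 161, 174, 176, 177, 176, 168, 196, 203, 205, 207, 208, 209]
185 L [106, 130, 188, 198, 200, 200, 196, 166, 173, 175, 176, 172, 123, 96, 92, 90, 86, 80, 79, 78, 69, 66] R [54, 58, 70, 66, 66, 65, 66, 75, 97, 99, 165, 174, 176, 178, 189, 195, 197, 199, 201, 202, 204, 204]
188 L [100, 101, 152, 192, 199, 201, 198, 177, 175, 175, 173, 142, 1
[... 3447 characters left out ...]
 R [49, 47, 43, 43, 40, 39, 36, 34, 33, 29, 26, 25, 21, 24, 24, 20, 26, 23, 25, 20, 18, 19]
239 L [22, 19, 21, 22, 21, 24, 24, 25, 22, 23, 25, 23, 25, 32, 35, 36, 39, 41, 41, 43, 46, 47] R [49, 46, 42, 41, 39, 38, 37, 33, 31, 29, 26, 23, 26, 24, 26, 25, 23, 22, 23, 22, 18, 19]
-53 [[258.3, 238.3], [230.7, 238.3], [285.9, 238.3]]
-50 [[258.3, 235.8], [230.6, 235.7], [286.0, 235.8]]
-47 [[258.3, 233.3], [230.5, 233.2], [286.1, 233.3]]
-30 [[258.3, 218.6], [230.1, 218.5], [286.6, 218.6]]
-21 [[258.3, 210.6], [229.8, 210.6], [286.9, 210.6]]
0 [[258.4, 191.4], [229.2, 191.4], [287.5, 191.5]]
8.5 [[258.4, 183.5], [229.0, 183.4], [287.7, 183.5]]
14.5 [[258.4, 177.7], [228.8, 177.7], [287.9, 177.8]]
```

>>> apply_moves([
  [[-0.0257,-0.021,0],0],
  [[-0.0257,-0.021,0],0],
  [[-0.0257,-0.021,0],0],
  [[0,0,0],0],
  [[0,0,0],0],
])

```text
time_s: 22.83
tcp_pos: [0.5408, -0.2017, 0.2415]
ee_rot: [[-0.999, 0.033, -0.002], [0.033, 0.999, 0.0], [0.002, 0.0, -1.0]]
wrist_force: [0.2, 1.1, -2.2]
gripper_width: 0.371
gripper_force: 30.0
```

```bash
python3 - <<'E'
from h import *
s=r.sense();c,R=s["tcp_pos"],s["ee_rot"];print(s["time_s"],c.round(4),round(s["gripper_width"]*87,1))
ps=[imaging.capture("wrist") for _ in range(2)];p=ps[-1];p["frame"]=np.mean([q["frame"] for q in ps],0).astype(np.uint8)
print("shaft px",px(p,(.542,-.325,.08)),px(p,(.522,-.325,.08)),px(p,(.542,-.345,.08)))
for t in("shaft_end","groove"):
  for c0,u in find(p,t): print(t,c0,u.round(1),at_z(p,u,Z[t])[:2].round(4))
b=ortho(p,.08,(.542,-.325),.04,.0002);cv2.imwrite("pics/o9.png",b)
g=cv2.GaussianBlur(cv2.cvtColor(b,cv2.COLOR_BGR2GRAY),(0,0),2.5)
C=cv2.HoughCircles(g,cv2.HOUGH_GRADIENT,1,20,param1=60,param2=12,minRadius=92,maxRadius=108)
if C is not None:
  for v in C[0][:5]: print("circle x,y,r",(.502+v[1]*.0002).round(4),(-.365+v[0]*.0002).round(4),v[2]*.2)
# dark centre dot near the middle
w=g[150:250,150:250].astype(float);bg=cv2.GaussianBlur(w,(0,0),12)-w;i=np.unravel_index(bg.argmax(),bg.shape);print("dot",.502+(i[0]+150)*.0002,-.365+(i[1]+150)*.0002,bg.max().round(1))
print("row profile thru x=.542",g[200,60:340:8].tolist());print("col profile y=-.325",g[60:340:8,200].tolist())
E
```

```text
22.8333 [ 0.5408 -0.2017  0.2415] 32.2
shaft px [156.65867364 184.62877518] [154.3929779  168.45978715] [140.39377657 185.12594639]
shaft_end 0.78 [175.5 167.7] [ 0.5369 -0.3246]
dot 0.5422 -0.3252 27.9
row profile thru x=.542 [197, 199, 201, 204, 207, 198, 177, 176, 177, 177, 177, 177, 177, 176, 176, 165, 137, 126, 130, 153, 174, 177, 177, 177, 178, 178, 180, 179, 177, 172, 141, 116, 139, 168, 140]
col profile y=-.325 [155, 157, 158, 156, 142, 149, 175, 178, 174, 173, 176, 177, 179, 180, 181, 174, 149, 129, 126, 141, 168, 178, 180, 180, 178, 175, 174, 176, 175, 170, 189, 197, 198, 200, 202]
```

Both views agree on the shaft axis at (0.542,-0.325). Moving so that the ring centre, about 21 mm ahead of the TCP, is over it.

>>> apply_moves([
  [[0.0039,-0.0309,0],0],
  [[0.0039,-0.0309,0],0],
  [[0.0039,-0.0309,0],0],
  [[0.004,-0.0307,0],0],
  [[0,0,0],0],
])

```text
time_s: 23.45
tcp_pos: [0.5194, -0.3272, 0.2434]
ee_rot: [[-0.999, 0.034, 0.0], [0.034, 0.999, -0.002], [-0.0, -0.002, -1.0]]
wrist_force: [0.8, 0.7, -2.2]
gripper_width: 0.373
gripper_force: 30.0
```

>>> apply_moves([
  [[0,0,0],0],
  [[0,0,0],0],
])

```text
time_s: 23.62
tcp_pos: [0.5204, -0.323, 0.2433]
ee_rot: [[-1.0, 0.031, 0.0], [0.031, 1.0, 0.0], [-0.0, 0.0, -1.0]]
wrist_force: [0.1, 0.6, -1.8]
gripper_width: 0.371
gripper_force: 30.0
```

```bash
cat > chk.py <<'E'
from h import *
s=r.sense();c,R=s["tcp_pos"],s["ee_rot"];print(s["time_s"],c.round(4),R.round(3).tolist(),s["wrist_force"].round(1),s["moment"].round(2))
t=np.array([.542,-.325,c[2]]);print("ring centre error in tool mm",(1000*(R.T@(t-c)-[-.021,.0003,0])).round(1))
ps=[imaging.capture("wrist") for _ in range(3)];p=ps[-1]
g=np.mean([cv2.cvtColor(q["frame"],cv2.COLOR_BGR2GRAY).astype(float) for q in ps],0)
for y in range(176,224,3): print(y,"L",g[y,222:244].round(0).astype(int).tolist(),"R",g[y,272:296].round(0).astype(int).tolist())
a=np.linspace(0,2*np.pi,17)
print("shaft top outline",[px(p,(.542+.02*np.cos(q),-.325+.02*np.sin(q),.08)).round(0).astype(int).tolist() for q in a])
print("center col profile",g[150:225,254:263].mean(1).round(0).astype(int).tolist())
E
python3 chk.py
```

```text
23.6167 [ 0.5204 -0.323   0.2433] [[-1.0, 0.031, 0.0], [0.031, 1.0, 0.0], [-0.0, 0.0, -1.0]] [ 0.1  0.6 -1.8] [ 0.05 -0.03  0.  ]
ring centre error in tool mm [-0.7 -1.6  0. ]
176 L [161, 162, 161, 157, 156, 154, 154, 153, 152, 152, 151, 148, 149, 148, 146, 138, 122, 140, 149, 150, 149, 149] R [149, 148, 143, 118, 117, 138, 139, 113, 93, 90, 89, 96, 114, 137, 151, 197, 207, 206, 207, 207, 206, 207, 207, 206]
179 L [184, 185, 184, 184, 182, 161, 164, 167, 170, 176, 175, 181, 147, 144, 141, 132, 145, 149, 149, 149, 150, 148] R [148, 148, 149, 148, 134, 127, 131, 104, 92, 90, 91, 92, 91, 107, 118, 143, 157, 159, 172, 201, 207, 209, 208, 208]
182 L [203, 205, 206, 205, 201, 168, 172, 175, 176, 173, 142, 151, 142, 141, 127, 142, 148, 148, 148, 148, 145, 115] R [149, 149, 149, 149, 146, 121, 138, 141, 140, 137, 138, 141, 146, 161, 165, 174, 175, 176, 177, 178, 199, 204, 204, 204]
185 L [203, 203, 204, 205, 199, 153, 169, 175, 175, 170, 107, 107, 101, 97, 93, 97, 99, 100, 114, 141, 136, 127] R [146, 148, 148, 148, 144, 103, 84, 76, 73, 73, 76, 81, 101, 127, 172, 175, 175, 178, 187, 190, 193
[... 2684 characters left out ...]
 67, 70, 71, 75, 77, 80, 86, 113, 166, 178, 174, 180, 184, 186, 188, 187, 186, 184, 181, 184, 188]
shaft top outline [[257, 211], [263, 210], [269, 207], [272, 202], [273, 196], [272, 190], [268, 185], [263, 181], [256, 180], [250, 182], [245, 185], [242, 191], [241, 196], [242, 202], [246, 207], [251, 210], [257, 211]]
center col profile [190, 173, 144, 147, 156, 157, 156, 153, 151, 148, 147, 146, 145, 129, 106, 120, 142, 149, 150, 150, 149, 145, 116, 85, 72, 74, 102, 152, 147, 105, 91, 139, 168, 174, 173, 171, 170, 171, 173, 174, 175, 177, 177, 176, 166, 147, 131, 98, 71, 56, 43, 39, 38, 45, 71, 73, 70, 70, 79, 129, 164, 174, 175, 175, 175, 175, 175, 175, 175, 175, 175, 174, 174, 174, 169]
```

>>> apply_moves([
  [[-0.0007,-0.0016,0.01],0],
  [[0,0,0.012],0],
  [[0,0,0.01],0],
  [[0,0,0.004],0],
  [[0,0,0],0],
])

```text
time_s: 24.18
tcp_pos: [0.5207, -0.3247, 0.2051]
ee_rot: [[-1.0, 0.03, -0.003], [0.03, 1.0, 0.001], [0.003, 0.001, -1.0]]
wrist_force: [-0.5, -0.5, -2.4]
gripper_width: 0.375
gripper_force: 30.0
```

>>> apply_moves([
  [[0,0,0],0],
  [[0,0,0],0],
  [[0,0,0],0],
])

```text
time_s: 24.43
tcp_pos: [0.5218, -0.3255, 0.2077]
ee_rot: [[-1.0, 0.031, 0.001], [0.031, 1.0, -0.001], [-0.001, -0.001, -1.0]]
wrist_force: [-0.4, 0.4, -2.8]
gripper_width: 0.374
gripper_force: 30.0
```

```bash
python3 chk.py
```

```text
24.4333 [ 0.5218 -0.3255  0.2077] [[-1.0, 0.031, 0.001], [0.031, 1.0, -0.001], [-0.001, -0.001, -1.0]] [-0.4  0.4 -2.8] [-0.02 -0.01 -0.06]
ring centre error in tool mm [0.8 0.8 0. ]
176 L [192, 192, 191, 190, 190, 184, 157, 153, 153, 153, 152, 151, 150, 149, 148, 148, 147, 146, 133, 106, 113, 134] R [149, 148, 137, 112, 93, 113, 137, 142, 143, 144, 143, 142, 142, 142, 143, 142, 141, 147, 181, 198, 201, 201, 201, 201]
179 L [174, 174, 175, 174, 172, 151, 164, 168, 166, 170, 170, 165, 135, 144, 147, 147, 143, 118, 129, 145, 148, 148] R [149, 149, 149, 149, 147, 136, 104, 132, 140, 141, 141, 139, 122, 113, 114, 115, 119, 120, 126, 172, 201, 205, 206, 205]
182 L [154, 154, 155, 154, 148, 159, 172, 175, 176, 172, 141, 149, 138, 143, 143, 129, 115, 138, 146, 147, 147, 147] R [146, 147, 148, 146, 147, 148, 145, 117, 116, 138, 136, 96, 111, 148, 161, 172, 175, 175, 175, 161, 198, 206, 207, 206]
185 L [192, 193, 194, 189, 142, 135, 167, 174, 175, 171, 117, 109, 102, 98, 96, 89, 91, 94, 113, 143, 148, 149] R [90, 136, 145, 147, 145, 118, 89, 77, 70, 75, 76, 75, 94, 99, 152, 171, 174, 177, 184
[... 2689 characters left out ...]
, 67, 70, 73, 74, 77, 79, 84, 113, 166, 179, 190, 202, 204, 205, 205, 202, 200, 197, 195, 191, 186]
shaft top outline [[260, 221], [267, 220], [272, 216], [276, 211], [277, 204], [276, 198], [272, 192], [266, 189], [259, 187], [252, 189], [246, 193], [242, 199], [241, 205], [243, 212], [247, 217], [253, 220], [260, 221]]
center col profile [198, 198, 199, 195, 166, 136, 145, 154, 154, 153, 151, 150, 149, 147, 147, 146, 142, 121, 94, 108, 137, 147, 148, 148, 148, 148, 142, 110, 79, 69, 69, 77, 119, 159, 151, 107, 78, 100, 152, 171, 173, 170, 169, 169, 171, 172, 168, 122, 76, 56, 43, 38, 39, 45, 71, 73, 70, 70, 79, 128, 164, 174, 175, 175, 175, 174, 175, 175, 175, 174, 173, 173, 173, 174, 169]
```

Aligned within 1 mm, and the shaft's front edge appears at row 187.5 as predicted. Lowering over the shaft.

>>> apply_moves([
  [[0.0006,0.0006,0.006],0],
  [[0,0,0.006],0],
  [[0,0,0.006],0],
  [[0,0,0],0],
  [[0,0,0],0],
])

```text
time_s: 25.0
tcp_pos: [0.5204, -0.3246, 0.1881]
ee_rot: [[-1.0, 0.031, -0.002], [0.031, 1.0, 0.0], [0.002, 0.0, -1.0]]
wrist_force: [0.2, -0.3, -1.2]
gripper_width: 0.37
gripper_force: 30.0
```

```bash
python3 chk.py | sed -n '1,2p;4p;13,16p;19,20p'
```

```text
25.0 [ 0.5204 -0.3246  0.1881] [[-1.0, 0.031, -0.002], [0.031, 1.0, 0.0], [0.002, 0.0, -1.0]] [ 0.2 -0.3 -1.2] [-0.04 -0.03  0.02]
ring centre error in tool mm [-0.6 -0.  -0. ]
179 L [188, 189, 188, 184, 158, 150, 162, 166, 168, 172, 171, 165, 135, 143, 145, 145, 145, 141, 123, 101, 105, 129] R [142, 127, 101, 93, 117, 136, 140, 142, 142, 143, 143, 140, 123, 115, 117, 116, 119, 122, 147, 188, 198, 198, 199, 199]
206 L [205, 204, 204, 204, 193, 161, 146, 151, 172, 176, 175, 174, 173, 167, 147, 135, 112, 107, 110, 103, 86, 76] R [71, 76, 79, 87, 107, 120, 117, 116, 136, 144, 168, 173, 174, 175, 177, 171, 147, 148, 164, 174, 175, 178, 181, 183]
209 L [204, 204, 205, 205, 205, 201, 174, 157, 173, 176, 175, 174, 170, 146, 143, 139, 114, 113, 127, 143, 150, 153] R [165, 163, 159, 157, 152, 136, 119, 114, 136, 140, 143, 168, 174, 175, 177, 177, 176, 178, 179, 182, 185, 186, 188, 190]
212 L [196, 194, 195, 198, 202, 205, 206, 203, 182, 176, 175, 174, 169, 133, 138, 139, 115, 115, 130, 145, 152, 155] R [163, 162, 160, 157, 148, 132, 115, 99, 117, 138, 148, 169, 174, 174, 176, 178, 185, 192, 1
[... 161 characters left out ...]
114, 126, 125, 111, 96, 105, 111, 164, 174, 174, 175, 177, 176, 182, 191, 196, 199, 200, 201, 202, 202]
shaft top outline [[259, 229], [267, 227], [273, 224], [277, 218], [278, 211], [276, 204], [272, 198], [266, 194], [258, 193], [251, 195], [245, 199], [241, 205], [240, 212], [242, 219], [246, 224], [252, 228], [259, 229]]
center col profile [196, 196, 197, 197, 197, 196, 194, 176, 139, 131, 145, 149, 149, 147, 146, 145, 144, 143, 143, 142, 140, 120, 91, 94, 127, 143, 147, 147, 147, 147, 146, 131, 97, 73, 68, 67, 71, 98, 149, 163, 127, 85, 73, 100, 146, 169, 168, 122, 75, 56, 43, 38, 39, 45, 70, 73, 69, 69, 79, 128, 163, 173, 174, 174, 174, 174, 174, 174, 174, 173, 172, 172, 172, 173, 169]
```

>>> apply_moves([
  [[0,0,0.005],0],
  [[0,0,0.005],0],
  [[0,0,0.005],0],
  [[0,0,0],0],
  [[0,0,0],0],
])

```text
time_s: 25.57
tcp_pos: [0.5205, -0.3246, 0.1733]
ee_rot: [[-1.0, 0.031, -0.001], [0.031, 1.0, 0.0], [0.001, 0.0, -1.0]]
wrist_force: [-0.2, 0.9, -1.2]
gripper_width: 0.37
gripper_force: 30.0
```

>>> apply_moves([
  [[0,0,0],0],
  [[0,0,0],0],
  [[0,0,0],0],
  [[0,0,0],0],
  [[0,0,0],0],
])

```text
time_s: 25.98
tcp_pos: [0.5209, -0.3247, 0.1741]
ee_rot: [[-1.0, 0.031, 0.0], [0.031, 1.0, -0.0], [-0.0, -0.0, -1.0]]
wrist_force: [0.2, 0.2, -1.0]
gripper_width: 0.37
gripper_force: 30.0
```

```bash
python3 chk.py | sed -n '1,2p;14,18p;19,20p'; python3 look.py | grep -v "^tip_\|^pliers"
```

```text
25.9833 [ 0.5209 -0.3247  0.1741] [[-1.0, 0.031, 0.0], [0.031, 1.0, -0.0], [-0.0, -0.0, -1.0]] [ 0.2  0.2 -1. ] [-0.02 -0.06  0.02]
ring centre error in tool mm [-0.1  0.1  0. ]
209 L [203, 204, 202, 180, 148, 143, 143, 152, 173, 175, 174, 173, 169, 139, 142, 142, 115, 113, 127, 142, 150, 153] R [164, 162, 159, 157, 151, 135, 120, 114, 130, 131, 141, 167, 173, 174, 175, 174, 153, 142, 143, 160, 173, 175, 176, 179]
212 L [204, 204, 204, 204, 196, 140, 139, 147, 171, 175, 175, 174, 169, 132, 136, 138, 116, 114, 129, 144, 151, 154] R [163, 161, 160, 156, 147, 131, 116, 112, 135, 139, 148, 169, 173, 174, 175, 172, 149, 158, 172, 175, 178, 180, 182, 184]
215 L [195, 199, 203, 204, 206, 205, 200, 158, 159, 173, 175, 173, 173, 168, 129, 134, 123, 118, 128, 138, 126, 110] R [79, 82, 97, 112, 125, 124, 111, 95, 104, 110, 163, 173, 173, 175, 177, 175, 175, 183, 190, 195, 197, 199, 200, 200]
218 L [204, 201, 197, 194, 194, 199, 203, 204, 198, 157, 172, 174, 174, 172, 165, 105, 86, 82, 74, 70, 70, 71] R [92, 81, 71, 69, 68, 70, 72, 76, 90, 159, 171, 173, 174, 177, 175, 173, 173, 181, 189, 195, 1
[... 922 characters left out ...]
[-0.0001, -0.0, -1.0]] [ 0.2  0.4 -2.3] [-0.02 -0.03 -0.03] 32.79 30.0
snap_ring side 0.45 [257.9, 155.1] | 
ring_center wrist 0.56 [259.0, 209.0] | ring_center side 0.57 [269.3, 155.1] | ring_center side 0.54 [276.1, 187.8] | 
seat_left wrist 0.8 [283.1, 193.3] | 
seat_right wrist 0.58 [234.2, 191.2] | seat_right side 0.64 [274.8, 163.3] | 
tip [ 0.5208 -0.3247  0.0596] {'wrist': [258.4, 190.5], 'side': [271.6, 158.5], 'top': [388.0, 201.2]}
ctr [ 0.5453 -0.3255  0.0596] {'wrist': [258.4, 212.5], 'side': [266.7, 158.3], 'top': [386.3, 195.1]}
ringO [ 0.5713 -0.3263  0.0576] {'wrist': [258.3, 234.0], 'side': [261.5, 158.4], 'top': [384.4, 189.1]}
cut wrist 0.63 [227.6, 177.7, 63.2, 49.1] 390
```

```bash
python3 - <<'E'
from h import *
ps=[imaging.capture("side") for _ in range(5)];p=ps[-1]
g=np.mean([cv2.cvtColor(q["frame"],cv2.COLOR_BGR2GRAY).astype(float) for q in ps],0)
b=cv2.imread("pics/side0.png",0).astype(float)
print("cols 254..282");
for y in range(148,170): print(y,(g-b)[y,254:283].round(0).astype(int).tolist())
C=np.array([.542,-.325,.0605])
for nm,d in(("back",(.03,0,0)),("front",(-.03,0,0)),("near",(0,.03,0)),("far",(0,-.03,0)),("earL",(-.035,.026,0)),("earR",(-.035,-.026,0))): print(nm,px(p,C+d).round(1))
E
```

```text
cols 254..282
148 [0, -1, 1, 2, 1, 0, -1, 3, 2, -2, 0, 3, 1, 2, 1, 5, -3, -97, -154, -140, -73, 8, 2, 2, 0, 0, 2, 1, 0]
149 [1, -1, -1, 1, 1, 1, 3, 1, 1, 0, 0, 2, 0, 1, 1, 3, 1, -46, -121, -115, -64, 7, 3, 2, 1, 1, 2, 0, 1]
150 [3, 1, -1, 1, 0, 1, 1, 2, 4, 2, 2, 1, 0, 2, 2, 3, 5, -18, -91, -81, -16, 4, 1, 1, 1, 2, 1, -2, 1]
151 [2, 2, 2, 2, 1, 0, 0, 4, 1, -2, 0, 1, 3, 2, 3, 2, 6, -23, -86, -72, 11, 2, 1, 2, 1, 2, 1, 2, 2]
152 [1, 0, -1, 2, 0, 0, 3, 4, 2, 2, 2, 1, 0, 2, 2, 3, 9, -8, -89, -76, 9, 3, 1, 1, 1, 0, 0, 0, 1]
153 [1, 2, 0, -1, 2, -1, -1, -1, -1, 2, 3, 1, 3, 2, 2, 4, -5, -41, -91, -83, 8, 4, 1, 1, 2, 3, 1, 1, 2]
154 [-1, 3, 0, 1, 2, 0, 3, 2, -1, 0, 1, 2, 0, 2, 3, 3, -9, -67, -87, -82, 9, 2, 3, 1, 1, 1, 1, 1, 1]
155 [1, 1, 1, 2, 3, 3, -1, 3, 2, 0, 0, 1, 2, 0, 2, 4, -3, -43, -82, -93, 5, -1, 3, 1, 0, 1, 1, 0, 1]
156 [-1, 0, 2, 0, 2, -2, 1, -1, -2, -2, 17, -1, 2, 2, 1, 2, 4, -5, -70, -142, -55, -29, 2, 2, 2, 0, 1, 0, 1]
157 [2, 2, 4, 2, 1, 0, 3, 5, 28, 37, 27, 1, 0, 2, 4, 1, 17, 19, -53, -105, -30, -13, 2, 0, 0, 0, 0, 2, 0]
158 [0, 1, 0, 4, 1, 0, 0, 2, 31, 56, -1, -3, -3, 3, -2,
[... 558 characters left out ...]
0, 2, 2, 2, 0, 0, 2, 1]
164 [1, 1, 0, 1, 2, 0, 0, 2, 1, 1, 1, 0, 2, 1, 1, 0, 1, 4, 2, 3, 2, 3, 0, 1, 3, 0, 0, 0, 1]
165 [2, 1, 1, 0, 2, 2, 4, 1, 2, 1, 2, 0, 0, -1, 2, 1, 3, 1, 2, 2, 3, 0, 1, 2, 1, 1, 0, 1, 1]
166 [2, 0, 0, 4, 1, 0, 2, 1, 0, 1, -2, 1, 0, 1, 2, 0, 2, 3, 2, 1, 1, 0, 3, 2, 0, 0, 0, 1, 0]
167 [1, 1, 1, 0, 0, 1, -1, 1, 0, 1, 0, 1, 1, -1, -1, 2, 1, 4, 0, 1, 2, 0, 3, -1, 3, 1, 0, 2, 1]
168 [1, 1, 0, 2, 2, 1, 2, 1, 1, 2, 2, 2, -1, 3, 3, 1, 0, 2, 0, 1, 3, 0, 1, 2, 2, 0, 1, 2, 2]
169 [0, -1, 1, 3, 0, 2, 2, 0, 3, 1, 1, 1, 1, 0, 0, 1, -1, -1, 2, 2, -2, 0, 2, 1, 0, 0, 1, 1, 1]
back [261.3 158. ]
front [273.4 158.3]
near [267.1 160.5]
far [267.6 155.9]
earL [274.3 160.4]
earR [274.5 156.4]
```

The side-view difference shows the ring flat and level in the groove: the back is at row 157.9 (158.0 predicted), the near arc at about 160.1 (160.5 predicted). One millimetre lower, then hand in.

>>> apply_moves([
  [[0,0,0.001],0],
  [[0,0,0],0],
  [[0,0,0],0],
  [[0,0,0],0],
  [[0,0,0],0],
])

```text
time_s: 28.15
tcp_pos: [0.5208, -0.3247, 0.173]
ee_rot: [[-1.0, 0.031, 0.0], [0.031, 1.0, -0.0], [-0.0, -0.0, -1.0]]
wrist_force: [-0.2, -0.0, -1.7]
gripper_width: 0.377
gripper_force: 30.0
```

```bash
python3 -c "
from station import r
s=r.sense();print(s['time_s'],s['tcp_pos'],s['wrist_force'],s['gripper_force'])
print(r.finish_job())"
```

```text
28.15 [ 0.5207828  -0.32474247  0.17300237] [-0.24483205 -0.04658748 -1.68404733] 29.991621673107147
the job is handed in; nothing more can be done
None
```

I handed the job in at 28.2 s with the pliers fully squeezed and the ring spread, measuring flat and within about 1–2 mm of centred at groove height with no contact force, though no verdict came back and I viewed 11 pictures, one over the limit of 10.

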